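# Knock the drive pin out of a capping spindle and box it

### The arm

A 6-joint arm with a two-finger parallel gripper is mounted at the origin on a cart in front of the work surface, level with it; the furniture and walls round the work are solid. World frame = base frame: x ahead of the robot, y to its left, z up, the work surface at z = 0. Lengths are in m, angles in rad, forces in N, time in s.
With the tool pointing down it reaches from about 0.375 to 0.9 m from the base axis. Payload 3.1 kg.
Tool frame: the origin (TCP) lies midway between the tips of the shut fingers; the grasp point (between the pads) lies 19 mm behind it; x points along the fingers, z is the direction in which the jaws open and shut, and the axes are right-handed (so a half turn about x gives the same grasp; the last joint's range is limited). The gripper opens to 85 mm and grips with 20 to 120 N. Pads are 22 mm wide; open, the fingers measure 114 mm over their backs; the gripper's body (76 mm by 85 mm) begins 54 mm behind the grasp point. The pads swing forward as they close: fully open they stand 13 mm farther back than shut.
Start: joints at [-1.393, 0.527, 1.433, -0, 1.181, -0.178], TCP at [0.218, -0.586, 0.231] pointing down, gripper open.
Joint ranges: [-3.08, 3.08], [-0.75, 2.2], [0.22, 2.44], [-1.43, 4.57], [0, 2.65], [-2.85, 2.85]. Speed limits (rad/s): [2.79, 2.79, 3.14, 3.14, 3.14, 3.14].

### API

Orientations are given as a unit quaternion [x, y, z, w].
In Python, from station import status, snapshot, camera_params, ticket gives the robot as it stands.
- The arm moves only by the tool arm_command, never from a script. Its argument "series" is a list that holds one entry, the list of rows, each a list of 4 numbers: the shift along the tool's x, y, z in mm, then the turn about the tool's x in rad. A call has 1 to 10 rows; each row shifts and turns the commanded pose from where the row before left it, along the tool's axes as they then stand; what a row does not reach is not made up. A row lasts 1/10 s, in which the tool goes at most 50 mm and 8.59 degrees, less where a joint would pass 70% of its speed; a pose out of reach is approached as far as the arm can. A call is refused whole if a number of a shift passes 50 or a number of a turn 0.15, either way. A call with a gripper value outside its range is refused whole. "jaw" is the opening in per cent of the stroke, from 0 (shut) to 100 (fully open), set as the call begins (left out, the last holds). The fingers move at their own pace and stop on an object; "force" is the grip in N (left out, the last holds). Time passes only in rows, so rows that do not move let the fingers close. It gives the time, the measured TCP pose, the force and the opening at its end, in the units of the state.
- status.sense(): the state, without advancing time (a new reading comes with each control period).
- snapshot(name): name is "scene" or "top"; returns the picture (480x640x3 uint8, red, green, blue); there is no depth.
- camera_params(name): a dict with "fovy" (degrees; the focal length in pixels is half the picture's height over the tangent of half this angle, whatever the lens; pixels are square), "cx", "cy" (the principal point, pixels), "k1" (the pictures are not rectified: a ray, as slopes to the right and down, at radius r is drawn at 1 + k1 r^2 times it, then the intrinsics apply), "extrinsics" (4x4, takes a point from camera to world coordinates). Camera axes: x right, y down, z forward; pixel columns grow to the right and rows downward; lengths in m; the calibration is good to about 2 mm. A picture is of the moment at which its call begins. camera_params takes no time and is no camera call.
- ticket.sign_off(): hands the job in, once; it reports no verdict.
The state is a dict: "t": time; "q": joint angles; "qd": joint speeds; "tau": joint torques, N m; "tcp_pos": TCP position; "tool_rot": TCP orientation; "force": force on the tool from outside, world axes, zero at the start; "ft_torque": the same for the moment, N m; "finger_gap": opening from 0.0 (shut) to 1.0 (fully open).
Only numpy, scipy, OpenCV 4.12 (cv2) and the standard library are available. Lean on these libraries where they do the work, as an engineer would, in place of code of your own. Each camera call takes 0.05 s, during which the arm holds its last target. There are 200 camera calls.

### The job

The brass drive pin has to come out of the bottle-capping spindle clamped in its stand, and no loose metal may end up on the bench: stand the open parts box under the low end of the leaning pin hole, then drive the pin right through and out with the slim punch so that it drops into the box. Then bring the box, with the pin in it, out clear of the stand, set it down, and press its lid straight down on it until both clip arms snap under the end rims and the lid sits flush. Put the slim punch back in its own hole in the block, and leave the bottles and the thick punch as they are.

Things in the scene. Friction and masses are not known exactly. Their poses are not given: they have to be found in the camera images.
- stand: Fixed stand holding a horizontal capping spindle, axis 150 mm up, chuck bell (62 mm across) at its -x end. Origin on the table under the spindle's middle; x along the spindle, which spans -118 to +124 mm; z up. Two grey posts, 60 mm deep in y, inner faces at x -50 and +50, outer -64 and +64, clamp tops 178 mm high; feet out to y +40. Two tie rods close the -y side low down; +y is open.
- hole_mid (a point): Middle of the pin hole, in the square steel coupling half-way along the spindle. Hole 13.5 mm across, 40 mm long, leaning 35 degrees from vertical, square to the coupling's upper sloping face: downwards it runs along (0, +0.574, -0.819) in these axes, which are the stand's. Coupling 44 mm along x, 40 x 40 across; the spindle's underside there is 121 mm above the table.
- hole_in (a point): Centre of the hole's upper mouth, where the punch enters, on its axis; faces up and to the stand's -y side. Axes as the stand. On the coupling's other upper face, at its +y side, a plunger screw stands out 15 mm; its sprung ball holds the pin.
- hole_out (a point): Centre of the hole's lower mouth, where the pin comes out. Axes as the stand. The freed pin falls 0 to 65 mm farther to +y than this. The box belongs there, lengthwise along the stand's y, its inner end under the spindle between the posts, its centre about 67 mm from the stand's origin; it must be slid in from +y, gripped near its outer end.
- pin_mid (a point): Centre of the loose brass pin, 12 mm across, 35 mm long, grooved round the middle; it starts in the hole, upper end 2.5 mm below the upper mouth, held by a sprung ball in the groove. Pushing it past the ball takes about 6 to 12 N; once its upper end passes mid-hole it is free and slides out. Its length is along (0, -0.574, 0.819) of its axes (the stand's at the start).
- tub_mid (a point): Loose open white parts box, 56 (x) x 120 (y) x 48 mm tall, walls and floor 3 mm, about 120 g; the point is its centre, 24 mm up; z up. The long sides are plain, to be gripped across the 56 mm width anywhere along the length; each short end has an outward rim 50 mm wide, 4 mm proud, over the top 8 mm. Both ends are alike.
- tub_rim (a point): Centre of the open top of the parts box, level with its rim, 48 mm above its underside; axes as tub_mid.
- lid_seat (a point): The box's white lid: centre of the underside of its plate (58 x 131 x 4 mm), which lies on the box's rim when home; x across, y lengthwise, z up; 95 g. It starts standing on its two clip arms, which hang 23 mm below the plate at the y ends; a tapered skirt, 7 mm deep (39 x 100 mm below, 46 x 107 above), centres it in the box. Both ends are alike.
- lid_grip (a point): On the lid's grip rib, 17 mm above the underside of the plate; the rib is 14 mm thick (x), 60 mm long (y) and stands 26 mm over the plate: pinch it across x. Set square within 2 mm over the box and pressed straight down with about 5 to 10 N, the arms spread and snap in under the end rims as the plate meets the rim.
- clip_a (a joint): Hinge of the sprung clip arm (30 mm wide, barbed inside) at the lid's +y end: 0 rad at rest and when snapped home, about 0.2 rad while spread over the rim.
- clip_b (a joint): The same for the arm at the lid's -y end.
- rack: Fixed grey block for punches, 124 (x) x 52 (y) x 60 mm tall; origin at the centre of its underside, z up. Vertical holes, 55 mm deep: slim punch's at x -32 mm, y 0, 14 mm across; thick punch's at x +32 mm, y 0, 20 mm across.
- punch_grip (a point): The slim punch, loose, upright in the block: round steel handle 18 mm across from 54 to 126 mm above its tip, dark shank 8.5 mm across below; 160 g. The point is on its axis 90 mm above the tip; z along the punch, away from the tip. At the start its shoulder (20 mm across) rests on the block's top, the tip 6 mm above the table.
- punch_tip (a point): The slim punch's flat tip, 4.5 mm across, tapering out to the shank in 4 mm; on its axis; z along the punch, away from the tip.
- drift_grip (a point): The thick punch, same length, handle 25 mm and shank 16 mm across (too thick for the pin hole), in the block's other hole; the point is on its axis 90 mm above its tip. Leave it.
- cord_low (a point): A point on a thin fixed cord that hangs over the table's front right part: over x 0.31 (y 0) 75 mm up, x 0.39 (y -0.18) and x 0.43 (y -0.27) 90 mm up, x 0.47 (y -0.355) 105 mm, x 0.57 (y -0.525) 150 mm. Solid: keep clear of it.
- bottle_l_mid (a point): closed glass bottle of amber drink, 77 mm across and 222 mm tall, free to topple; the point is its centre, 111 mm up. By the open side of the stand, nearer the robot. Leave it.
- bottle_r_mid (a point): closed glass bottle of amber drink, 77 mm across and 222 mm tall, free to topple; the point is its centre, 111 mm up. By the open side of the stand, farther from the robot. Leave it.
There are look-alikes about, which are no part of the job. Leave any green look-alike of the part that bears lid_seat alone.

How it is judged:
On the way, in this order (a step that is already met when the one before it is completed fails the run):
1. the tip of the slim punch is inside the pin hole, near its middle (distance between punch_tip and hole_mid below 0.014 m), for 0.05 s.
2. the pin has dropped into the parts box, which stands on the table by the stand (x of pin_mid in the frame of tub_mid between -0.026 and 0.026 m and y of pin_mid in the frame of tub_mid between -0.058 and 0.058 m and z of pin_mid in the frame of tub_mid between -0.025 and 0.02 m and height (world z) of tub_mid below 0.029 m and angle between tub_mid's own z axis and vertical below 0.06 rad and horizontal distance between tub_mid and stand below 0.13 m), for 0.2 s.
3. the box with the pin in it stands on the table clear of the stand (centre over 130 mm from the stand's) (x of pin_mid in the frame of tub_mid between -0.026 and 0.026 m and y of pin_mid in the frame of tub_mid between -0.058 and 0.058 m and z of pin_mid in the frame of tub_mid between -0.025 and 0.02 m and height (world z) of tub_mid below 0.029 m and angle between tub_mid's own z axis and vertical below 0.06 rad and horizontal distance between tub_mid and stand above 0.13 m), for 0.1 s.
4. the lid is home on the box, both clip arms snapped in (x of lid_seat in the frame of tub_rim between -0.004 and 0.004 m and y of lid_seat in the frame of tub_rim between -0.005 and 0.005 m and z of lid_seat in the frame of tub_rim between -0.003 and 0.0025 m and value of joint each of clip_a, clip_b below 0.08 rad and x of pin_mid in the frame of tub_mid between -0.026 and 0.026 m and y of pin_mid in the frame of tub_mid between -0.058 and 0.058 m and z of pin_mid in the frame of tub_mid between -0.025 and 0.02 m), for 0.1 s.
At the end, for the whole second after the job is handed in: pin in the box; box level on the table, its centre over 130 mm from the stand's; lid home (within 2.5 mm of the rim, centred within 4 mm across, 5 mm along, clip arms under 0.08 rad); slim punch in its own hole (within 6 mm, tip under 11 mm above the table, upright within 0.1 rad) (all of step 4 and height (world z) of tub_mid below 0.029 m and angle between tub_mid's own z axis and vertical below 0.06 rad and horizontal distance between tub_mid and stand above 0.13 m and x of punch_tip in the frame of rack between -0.038 and -0.026 m and y of punch_tip in the frame of rack between -0.006 and 0.006 m and z of punch_tip in the frame of rack below 0.011 m and angle between punch_tip's own z axis and vertical below 0.1 rad); the robot touches nothing.
It fails at once if the pin ends up on the table outside the box (height (world z) of pin_mid below 0.03 m and not (x of pin_mid in the frame of tub_mid between -0.026 and 0.026 m and y of pin_mid in the frame of tub_mid between -0.058 and 0.058 m and z of pin_mid in the frame of tub_mid between -0.025 and 0.02 m)).
It fails at once if a bottle is tipped (over 0.3 rad) or shifted by over 30 mm (angle between any of bottle_l_mid, bottle_r_mid's own z axis and vertical above 0.3 rad or distance of any of bottle_l_mid, bottle_r_mid from where it was at the start of the episode above 0.03 m).
It fails at once if the thick punch is moved by over 20 mm (distance of drift_grip from where it was at the start of the episode above 0.02 m).
It also fails if it takes over 72 s, if anything falls off the work surface, if the arm or the gripper's body presses on something with over 40 N, if the wrist force passes 120 N, or if a joint passes its speed limit or range.

## Working session

There is one attempt and no reset: what is moved stays moved. The work goes in short steps, Python scripts to look and compute and a tool call to move; the robot and the scene stay as the last step left them, time stands still between calls to the robot, and variables do not carry over. Pictures are saved under pics/ and viewed, about 8 in all and at most 12, crops included, and the job is handed in when it is done.

Besides the shell and the picture viewer there is one more tool, called after "Emit:" by a JSON object that holds its "op" and its "data", one argument or row to a line. arm_command: Moves the arm, as the interface text tells. Its arguments: {"type":"object","properties":{"series":{"type":"array"},"jaw":{"type":"number"},"force":{"type":"number"}},"required":["series"]}

```bash
ls; mkdir -p pics; python3 - <<'E'
from station import status, snapshot, camera_params
import cv2
print(status.sense())
for n in("scene","top"):
    p=camera_params(n);print(n,p)
    cv2.imwrite(f"pics/{n}0.png",snapshot(n)[:,:,::-1])
E
```

```text
pics
{'t': 0.0, 'q': array([-1.39249519e+00,  5.28478350e-01,  1.43388834e+00, -4.96467422e-05,
        1.18138161e+00, -1.78507297e-01]), 'qd': array([ 0.00097788,  0.00050164, -0.00063321, -0.00068781,  0.00054401,
       -0.00043224]), 'tau': array([ 2.73614978e-04, -4.42347765e+01, -1.78023773e+01, -3.12276616e-04,
        8.46066599e-03, -2.46187071e-07]), 'tcp_pos': array([ 0.21818651, -0.58492516,  0.23033056]), 'tool_rot': array([ 0.40385616,  0.58134755, -0.40280118,  0.58024688]), 'force': array([-0.86175972, -0.5428452 ,  0.14577924]), 'ft_torque': array([-0.00155713,  0.04066437, -0.00960824]), 'finger_gap': 0.9953287344433006}
scene {'fovy': 44.563244806138805, 'cx': 318.0892094609408, 'cy': 231.58343714490314, 'k1': -0.15463383714762804, 'extrinsics': array([[ 0.60984167, -0.31422591,  0.72756802, -0.84180744],
       [-0.79233074, -0.26197095,  0.55098386, -0.95438787],
       [ 0.01746828, -0.91248742, -0.40873165,  0.92045405],
       [ 0.        ,  0.        ,  0.        ,  1.        ]])}
top {'fovy': 54.24213715243581, 'cx': 319.6982257490949, 'cy': 233.81536314958174, 'k1': 0.019605785988411763, 'extrinsics': array([[ 2.41679038e-03, -9.88267242e-01,  1.52715477e-01,
         3.69399942e-01],
       [-9.99996905e-01, -2.29826288e-03,  9.52653776e-04,
         1.17569348e-01],
       [-5.90496208e-04, -1.52717307e-01, -9.88269738e-01,
         1.31339199e+00],
       [ 0.00000000e+00,  0.00000000e+00,  0.00000000e+00,
         1.00000000e+00]])}
```

View pics/scene0.png

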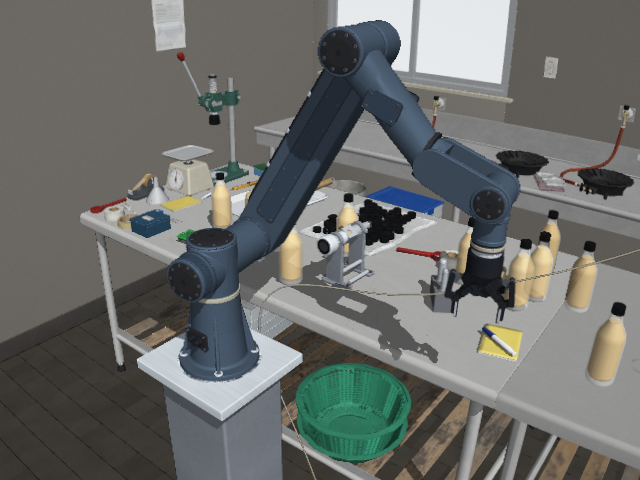

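View pics/top0.png

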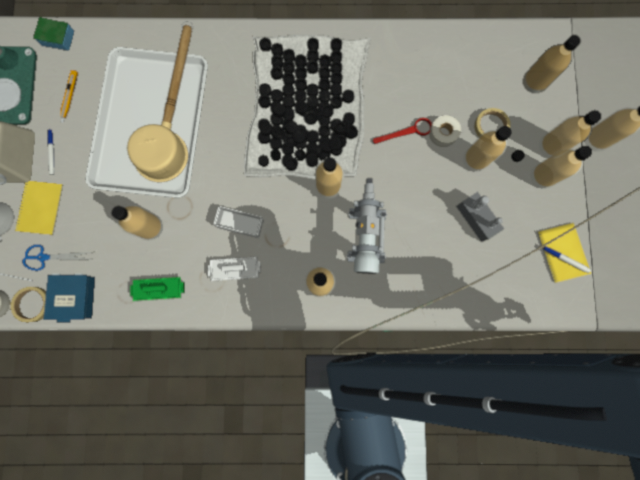

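The scene view shows the stand at about (345,250), the rack at (440,285), and the arm hiding the box. The top view shows the stand at (368,230), box (237,220), white lid (232,268), green look-alike (157,288), rack (480,215) and bottles at (329,178) and (320,282). Next I'll enlarge these.

```bash
python3 - <<'E'
import cv2,numpy as np
t=cv2.imread("pics/top0.png");s=cv2.imread("pics/scene0.png")
def crop(im,x0,y0,w,h,k):
    c=cv2.resize(im[y0:y0+h,x0:x0+w],None,fx=k,fy=k,interpolation=cv2.INTER_CUBIC)
    for i in range(0,w,10):
        cv2.line(c,(i*k,0),(i*k,8 if (x0+i)%50 else 20),(0,0,255),1)
    for j in range(0,h,10):
        cv2.line(c,(0,j*k),(8 if (y0+j)%50 else 20,j*k),(0,0,255),1)
    return c
cv2.imwrite("pics/c1.png",crop(t,200,150,200,150,4))
a=crop(t,450,180,60,65,6);b=crop(s,420,240,70,80,5)
c=np.zeros((400,710,3),np.uint8);c[:390,:360]=a;c[:400,360:]=b
cv2.imwrite("pics/c2.png",c)
E
```

```text
(no output)
```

View pics/c1.png

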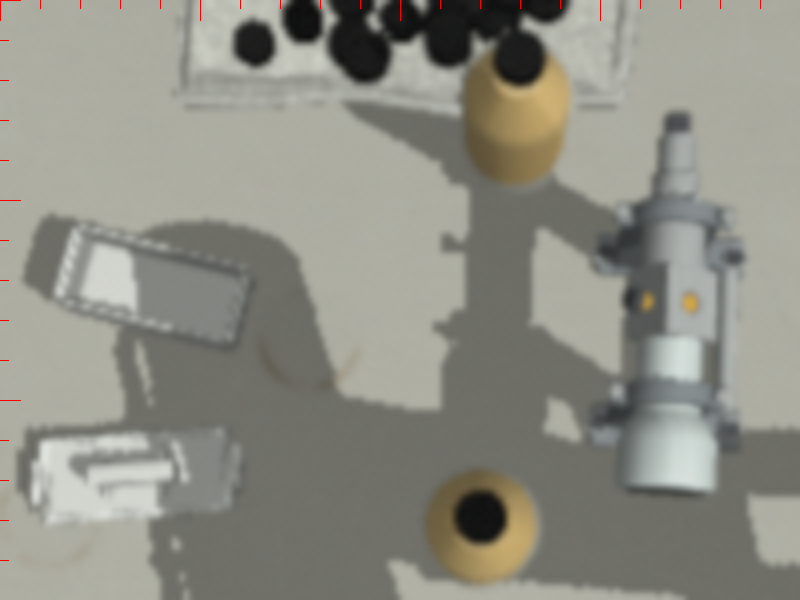

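View pics/c2.png

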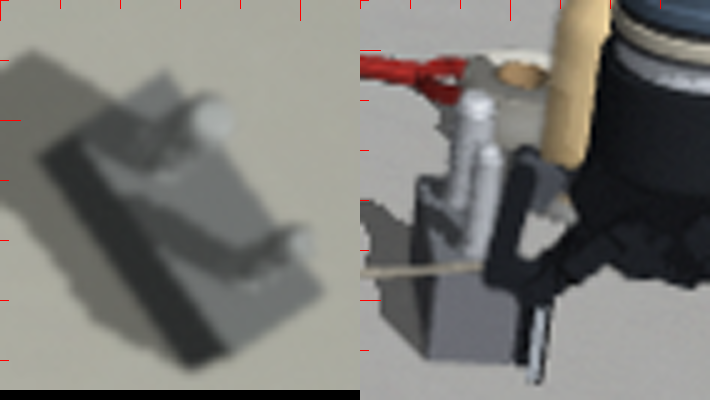

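c1: box rim corners at about (76,221), (254,270), (236,346), (54,298) in the crop, the lid at (135,475) with its rib at (90–172,470), coupling at x 638–715, brass hole mouth at (690,303), plunger at (632,298), and bottle caps at (520,57) and (481,517).
c2: there are two punches. The slim one is the smaller head at crop (298,240), top px (499.6,219.9). The thick one is at (213,118), px (485,199.5). The white lid's px is (233,268), and the green copy at (157,288) is to be left alone.

Next I'll fit poses from the top view.

```bash
cat > h.py <<'E'
import numpy as np, cv2
from scipy.optimize import least_squares
from scipy.spatial.transform import Rotation as R
from station import camera_params
P={n:camera_params(n) for n in("scene","top")}
def K(n):
    p=P[n];f=240/np.tan(np.radians(p["fovy"])/2)
    return np.array([[f,0,p["cx"]],[0,f,p["cy"]],[0,0,1]]),np.array([p["k1"],0,0,0,0.])
def proj(n,X):
    E=np.linalg.inv(P[n]["extrinsics"]);k,d=K(n)
    return cv2.projectPoints(np.atleast_2d(np.float64(X)),cv2.Rodrigues(E[:3,:3])[0],E[:3,3],k,d)[0][:,0]
def ray(n,uv):
    k,d=K(n);s=cv2.undistortPoints(np.float64([[uv]]),k,d)[0,0];E=P[n]["extrinsics"]
    return E[:3,3],E[:3,:3]@np.array([s[0],s[1],1])
def atz(n,uv,z):
    o,r=ray(n,uv);return o+r*(z-o[2])/r[2]
def tri(pairs):  # [(cam,uv)]
    A=0;b=0
    for n,uv in pairs:
        o,r=ray(n,uv);r=r/np.linalg.norm(r);M=np.eye(3)-np.outer(r,r);A=A+M;b=b+M@o
    return np.linalg.solve(A,b)
def pts(pose,X):
    c,s=np.cos(pose[2]),np.sin(pose[2])
    X=np.atleast_2d(X);return np.c_[pose[0]+c*X[:,0]-s*X[:,1],pose[1]+s*X[:,0]+c*X[:,1],X[:,2]]
def fit(obs,guess):  # obs [(cam,uv,xyz_local)]
    f=lambda p:np.concatenate([proj(n,pts(p,x))[0]-uv for n,uv,x in obs])
    r=least_squares(f,guess);return r.x,r.fun.reshape(-1,2).round(1)
E
cat > a.py <<'E'
from h import *
c=lambda u,v:(200+(u+.5)/4-.5,150+(v+.5)/4-.5)
q=np.array([c(76,221),c(254,270),c(236,346),c(54,298)])
W=np.array([atz("top",x,.048) for x in q]);print("tub",W.mean(0),[np.linalg.norm(W[i]-W[(i+1)%4]).round(4) for i in range(4)])
d=W[1]+W[2]-W[0]-W[3];print("len dir deg",np.degrees(np.arctan2(d[1],d[0])))
r=[atz("top",c(*x),.023+.004+.026) for x in((90,470),(172,466))];print("rib ends",r)
W=np.array([atz("top",c(*x),.027) for x in((36,438),(228,427),(236,504),(46,522))]);print("lid corners",W.mean(0),[np.linalg.norm(W[i]-W[(i+1)%4]).round(4) for i in range(4)]);d=W[1]+W[2]-W[0]-W[3];print(np.degrees(np.arctan2(d[1],d[0])))
print("hole_in",atz("top",c(690,303),.1664),"spindle +x end",atz("top",c(677,116),.158),"bell",atz("top",c(667,490),.150))
for n,x in(("bl",(481,517)),("br",(520,57))):print(n,atz("top",c(*x),.222))
d=lambda u,v:(450+(u+.5)/6-.5,180+(v+.5)/6-.5)
print("slim",atz("top",d(298,240),.132),"thick",atz("top",d(213,116),.132))
W=np.array([atz("top",d(*x),.06) for x in((165,70),(325,293),(228,355),(75,135))]);print("rack",W.mean(0),[np.linalg.norm(W[i]-W[(i+1)%4]).round(4) for i in range(4)])
E
python3 a.py
```

```text
tub [0.60131713 0.34203417 0.048     ] [np.float64(0.1279), np.float64(0.054), np.float64(0.1295), np.float64(0.0555)]
len dir deg -105.08383622798728
rib ends [array([0.47288949, 0.38103623, 0.053     ]), array([0.47568471, 0.32602667, 0.053     ])]
lid corners [0.47329622 0.35447563 0.027     ] [np.float64(0.132), np.float64(0.0534), np.float64(0.13), np.float64(0.0583)]
-85.54302180255534
hole_in [ 0.5681513  -0.01144905  0.1664    ] spindle +x end [ 0.6900695  -0.00587534  0.158     ] bell [0.45331038 0.00270006 0.15      ]
bl [0.43218673 0.1179551  0.222     ]
br [0.7087567 0.0950972 0.222    ]
slim [ 0.58982257 -0.33999461  0.132     ] thick [ 0.64383304 -0.30672431  0.132     ]
rack [ 0.61583281 -0.32345875  0.06      ] [np.float64(0.1227), np.float64(0.0531), np.float64(0.1195), np.float64(0.052)]
```

```bash
cat >> h.py <<'E'
def plan(tgt,yaw,n,pos=None,y0=None,q=None):
    """rows from the current pose to tgt, jaw axis azimuth yaw (deg, mod 180) in n rows; straight line"""
    from station import status
    s=status.sense();pos=s["tcp_pos"] if pos is None else np.array(pos)
    M=R.from_quat(s["tool_rot"]).as_matrix();a0=np.arctan2(M[1,2],M[0,2]) if y0 is None else np.radians(y0)
    d=np.radians(yaw)-a0;d=(d+np.pi/2)%np.pi-np.pi/2
    rows=[];c=np.array(pos,float);tgt=np.array(tgt);t=-round(d/n,3);a=a0
    for i in range(n):
        z=np.array([np.cos(a),np.sin(a),0]);x=np.array([0,0,-1.]);y=np.cross(z,x)
        w=pos+(tgt-pos)*(i+1)/n-c
        v=np.round([w@x,w@y,w@z]);rows.append([*map(int,np.round([w@x*1e3,w@y*1e3,w@z*1e3])),float(t)])
        r=np.array(rows[-1][:3])/1e3;c=c+r[0]*x+r[1]*y+r[2]*z;a-=t
    print("jaw az %.2f -> %.2f end %s"%(np.degrees(a0),np.degrees(a),c.round(4)));
    for i in range(0,n,10):print(str(rows[i:i+10]).replace(" ",""))
    return c,np.degrees(a)
E
python3 - <<'E'
from h import *
from station import status
s=status.sense();M=R.from_quat(s["tool_rot"]).as_matrix();print(M.round(3))
t=np.array([.601,.342])+.04*np.array([np.cos(np.radians(74.9)),np.sin(np.radians(74.9))])
c,a=plan([.30,-.45,.32],-15.1,5)
c,a=plan([*t,.32],-15.1,25,c,a)
c,a=plan([*t,.10],-15.1,5,c,a)
for z in(.15,.2,.25,.3):print(proj("scene",[.218,-.585,.231+z]))
E
```

```text
[[-0.     0.937  0.349]
 [ 0.002  0.349 -0.937]
 [-1.     0.    -0.002]]
jaw az -69.56 -> -15.13 end [ 0.3004 -0.4501  0.3204]
[[-18,25,-20,-0.19],[-18,28,-14,-0.19],[-18,30,-9,-0.19],[-18,31,-3,-0.19],[-18,32,3,-0.19]]
jaw az -15.13 -> -15.13 end [0.6109 0.3806 0.3204]
[[0,35,3,-0.0],[0,36,4,-0.0],[0,35,3,-0.0],[0,35,3,-0.0],[0,36,4,-0.0],[0,35,3,-0.0],[0,35,3,-0.0],[0,36,4,-0.0],[0,35,3,-0.0],[0,35,3,-0.0]]
[[0,36,4,-0.0],[0,35,3,-0.0],[0,35,3,-0.0],[0,36,4,-0.0],[0,35,3,-0.0],[0,35,3,-0.0],[0,36,4,-0.0],[0,35,3,-0.0],[0,35,3,-0.0],[0,36,4,-0.0]]
[[0,35,3,-0.0],[0,35,3,-0.0],[0,35,4,-0.0],[0,36,3,-0.0],[0,35,3,-0.0]]
jaw az -15.13 -> -15.13 end [0.6109 0.3806 0.1004]
[[44,0,0,-0.0],[44,0,0,-0.0],[44,0,0,-0.0],[44,0,0,-0.0],[44,0,0,-0.0]]
[[484.5522688  261.78794257]]
[[487.8562227  239.86440238]]
[[491.19206186 217.17747235]]
[[494.55143278 193.72212894]]
```

Emit:
{"op": "arm_command", "data": {
  "series": [
    [[-13,0,0,-0.136],[-13,0,0,-0.136],[-13,0,0,-0.136],[-13,0,0,-0.136],[-13,0,0,-0.136],[-13,0,0,-0.136],[-13,0,0,-0.134]]
  ],
  "jaw": 100
}}

```text
t: 0.8
tcp_pos: [0.2183, -0.5852, 0.3222]
tool_rot: [0.092, 0.701, -0.091, 0.701]
force: [0.5, 0.5, 0.4]
finger_gap: 0.999
```

Emit:
{"op": "arm_command", "data": {
  "series": [
    [[0,33,4,0],[0,33,4,0],[0,33,4,0],[0,33,4,0],[0,33,4,0],[0,33,4,0],[0,33,4,0],[0,33,4,0],[0,33,4,0],[0,33,4,0]]
  ]
}}

```text
t: 1.8
tcp_pos: [0.3431, -0.2759, 0.322]
tool_rot: [0.093, 0.701, -0.093, 0.701]
force: [0.6, -1.0, 0.1]
finger_gap: 1.002
```

```bash
python3 - <<'E'
from h import *
t=np.array([.601,.342])+.04*np.array([np.cos(np.radians(74.9)),np.sin(np.radians(74.9))])
c,a=plan([*t,.32],-15.1,19)
c,a=plan([*t,.10],-15.1,6,c,a)
E
```

```text
jaw az -15.14 -> -15.14 end [0.611  0.3809 0.32  ]
[[0,37,5,-0.0],[0,37,4,-0.0],[0,37,5,-0.0],[0,37,4,-0.0],[1,37,5,-0.0],[0,37,5,-0.0],[0,37,4,-0.0],[0,37,5,-0.0],[0,37,4,-0.0],[0,37,5,-0.0]]
[[0,37,5,-0.0],[0,38,4,-0.0],[0,37,5,-0.0],[1,37,4,-0.0],[0,37,5,-0.0],[0,37,5,-0.0],[0,37,4,-0.0],[0,37,5,-0.0],[0,37,4,-0.0]]
jaw az -15.14 -> -15.14 end [0.611  0.3809 0.1   ]
[[37,0,0,-0.0],[36,0,0,-0.0],[37,0,0,-0.0],[37,0,0,-0.0],[36,0,0,-0.0],[37,0,0,-0.0]]
```

Emit:
{"op": "arm_command", "data": {
  "series": [
    [[0,37,5,0],[0,37,4,0],[0,37,5,0],[0,37,4,0],[0,37,5,0],[0,37,5,0],[0,37,4,0],[0,37,5,0],[0,37,4,0],[0,37,5,0]]
  ]
}}

```text
t: 2.8
tcp_pos: [0.4839, 0.0693, 0.322]
tool_rot: [0.093, 0.701, -0.093, 0.701]
force: [0.3, -0.1, 0.3]
finger_gap: 1.002
```

Emit:
{"op": "arm_command", "data": {
  "series": [
    [[0,37,5,0],[0,37,4,0],[0,37,5,0],[0,37,4,0],[0,37,5,0],[0,37,5,0],[0,37,4,0],[0,37,5,0],[0,37,4,0]]
  ]
}}

```text
t: 3.7
tcp_pos: [0.6106, 0.3798, 0.3215]
tool_rot: [0.093, 0.701, -0.093, 0.701]
force: [1.4, -0.7, -0.3]
finger_gap: 0.998
```

Emit:
{"op": "arm_command", "data": {
  "series": [
    [[37,0,0,0],[36,0,0,0],[37,0,0,0],[37,0,0,0],[36,0,0,0],[37,0,0,0],[0,0,0,0]]
  ]
}}

```text
t: 4.4
tcp_pos: [0.6057, 0.3763, 0.0952]
tool_rot: [0.09, 0.705, -0.096, 0.697]
force: [-1.9, -0.2, -0.6]
finger_gap: 1.002
```

```bash
python3 - <<'E'
from h import *
from station import status,snapshot
s=status.sense();print(s["tcp_pos"])
print(proj("top",s["tcp_pos"]),proj("scene",s["tcp_pos"]))
t=snapshot("top")[:,:,::-1];c=snapshot("scene")[:,:,::-1]
cv2.imwrite("pics/top1.png",t);cv2.imwrite("pics/scene1.png",c)
def crop(im,x0,y0,w,h,k):return cv2.resize(im[y0:y0+h,x0:x0+w],None,fx=k,fy=k,interpolation=cv2.INTER_CUBIC)
a=crop(c,260,190,160,120,5)   # 800x600
cv2.imwrite("pics/c3.png",a)
b=np.zeros((600,800,3),np.uint8);b[:300,:500]=crop(t,190,185,100,60,5);b[300:600,:400]=crop(t,190,250,80,60,5);b[:600,500:]=crop(c,425,240,50,100,6)[:600]
cv2.imwrite("pics/c4.png",b)
E
```

```text
[0.60566617 0.37630869 0.09522092]
[[222.34406775 215.64409071]] [[266.84375134 217.69411529]]
```

View pics/c3.png

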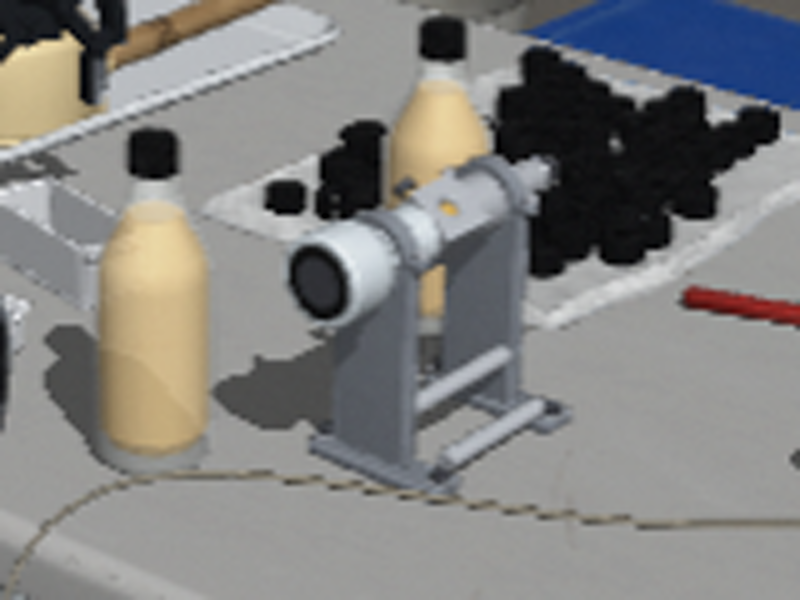

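View pics/c4.png

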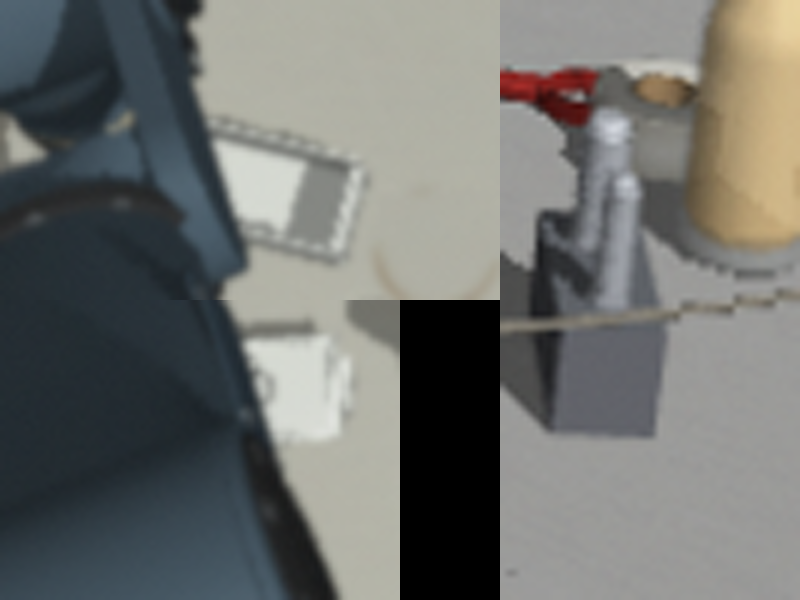

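c3 shows the scene with the stand clear: brass pin at crop (449,209), plunger (406,187), +x spindle end (545,168), bell centre (320,282). c4 shows the box's near end at (355,160)/(340,258) and the slim punch, on the right and nearer the camera, topped at crop (626,180).

The TCP is 5 mm off with a slight tilt, so I'll check the joints.

```bash
python3 - <<'E'
from h import *
from station import status
s=status.sense();print(s["q"].round(3),s["qd"].round(3),s["tcp_pos"],s["force"],s["ft_torque"].round(2));print(R.from_quat(s["tool_rot"]).as_matrix().round(4))
c3=lambda u,v:(260+(u+.5)/5-.5,190+(v+.5)/5-.5)
c1=lambda u,v:(200+(u+.5)/4-.5,150+(v+.5)/4-.5)
c2=lambda u,v:(450+(u+.5)/6-.5,180+(v+.5)/6-.5)
r=lambda u,v:(425+(u-500+.5)/6-.5,240+(v+.5)/6-.5)
print("hole_in",tri([("top",c1(690,303)),("scene",c3(449,209))]))
print("slim top",tri([("top",c2(298,240)),("scene",r(626,180))]))
print("thick top",tri([("top",c2(213,116)),("scene",r(610,120))]))
print("bell",atz("scene",c3(320,282),.15))
print("bottle caps",tri([("top",c1(481,517)),("scene",c3(155,135))]),tri([("top",c1(520,57)),("scene",c3(443,22))]))
t4=lambda u,v:(190+(u+.5)/5-.5,185+(v+.5)/5-.5)
print("tub near end corners",atz("top",t4(366,163),.048),atz("top",t4(341,262),.048))
E
```

```text
[0.4   0.796 1.273 0.    1.075 0.664] [-0.001 -0.049 -0.048 -0.001 -0.006  0.001] [0.61010911 0.37831403 0.10164877] [ 0.00419803 -0.10749207  0.16324147] [ 0.02  0.01 -0.03]
[[-1.900e-03  2.609e-01  9.654e-01]
 [-8.000e-04  9.654e-01 -2.609e-01]
 [-1.000e+00 -1.200e-03 -1.600e-03]]
hole_in [ 0.56820389 -0.01136229  0.16485937]
slim top [ 0.59040733 -0.34118413  0.12908418]
thick top [ 0.64371358 -0.30660628  0.1302767 ]
bell [0.45513319 0.0056284  0.15      ]
bottle caps [0.43215779 0.11782511 0.22445892] [0.7080732  0.09471022 0.22548981]
tub near end corners [0.61075827 0.27519683 0.048     ] [0.55575186 0.28768597 0.048     ]
```

Emit:
{"op": "arm_command", "data": {
  "series": [
    [[30,0,0,0],[28,0,0,0],[20,0,0,0],[8,0,0,0],[0,0,0,0]]
  ]
}}

```text
t: 5.0
tcp_pos: [0.6112, 0.3788, 0.0174]
tool_rot: [0.093, 0.701, -0.093, 0.701]
force: [0.4, 0.2, 0.1]
finger_gap: 0.997
```

Emit:
{"op": "arm_command", "data": {
  "series": [
    [[0,0,0,0],[0,0,0,0],[0,0,0,0],[0,0,0,0],[0,0,0,0],[0,0,0,0],[0,0,0,0]]
  ],
  "jaw": 0,
  "force": 60
}}

```text
t: 5.7
tcp_pos: [0.6121, 0.3793, 0.0188]
tool_rot: [0.094, 0.7, -0.092, 0.702]
force: [-0.4, -0.2, 7.3]
finger_gap: 0.638
```

```bash
python3 - <<'E'
from h import *
from station import status
s=status.sense();print(s["tcp_pos"],s["finger_gap"],s["force"])
st=np.array([.5687,.0001,-np.radians(2.3)])
g=pts(st,[0,.067+.0374,0])[0];print(g)
p=s["tcp_pos"]
c,a=plan([p[0],p[1],p[2]+.012],-15.1,1)
pre=pts(st,[0,.22,c[2]])[0]
c,a=plan(pre,-2.3,5,c,a)
c,a=plan([g[0],g[1],c[2]],-2.3,6,c,a)
E
```

```text
[0.61213666 0.37925053 0.01880304] 0.6382300850744064 [-0.40754877 -0.20825594  7.25805423]
[0.57288976 0.10441589 0.        ]
jaw az -15.13 -> -15.13 end [0.6121 0.3793 0.0308]
[[-12,0,0,-0.0]]
jaw az -15.13 -> -2.24 end [0.578  0.2194 0.0308]
[[0,-33,2,-0.045],[0,-32,0,-0.045],[0,-33,-1,-0.045],[0,-32,-3,-0.045],[0,-33,-4,-0.045]]
jaw az -2.24 -> -2.24 end [0.5725 0.1045 0.0308]
[[0,-19,0,0.0],[0,-19,0,0.0],[0,-20,0,0.0],[0,-19,0,0.0],[0,-19,0,0.0],[0,-19,-1,0.0]]
```

Emit:
{"op": "arm_command", "data": {
  "series": [
    [[-8,0,0,0],[-6,0,0,0],[0,-12,1,-0.025],[0,-25,1,-0.04],[0,-30,0,-0.045],[0,-30,-1,-0.045],[0,-30,-3,-0.045],[0,-30,-4,-0.025]]
  ]
}}

```text
t: 6.5
tcp_pos: [0.5792, 0.223, 0.0305]
tool_rot: [0.013, 0.707, -0.013, 0.707]
force: [0.3, -0.2, -0.8]
finger_gap: 0.645
```

```bash
python3 - <<'E'
from h import *
from station import status,snapshot
s=status.sense();print(s["tcp_pos"],s["finger_gap"],s["force"])
st=np.array([.5687,.0001,-np.radians(2.3)])
g=pts(st,[0,.067+.038,0])[0];print(g)
c,a=plan([*g[:2],s["tcp_pos"][2]],-2.3,6)
cv2.imwrite("pics/t2.png",snapshot("top")[:,:,::-1])
E
```

```text
[0.57916654 0.22296308 0.03052079] 0.6450098542596692 [ 0.25679569 -0.15357557 -0.83989905]
[0.57291384 0.10501541 0.        ]
jaw az -2.14 -> -2.14 end [0.5728 0.1051 0.0305]
[[0,-20,0,0.0],[0,-19,-1,0.0],[0,-20,0,0.0],[0,-20,0,0.0],[0,-19,-1,0.0],[0,-20,0,0.0]]
```

Emit:
{"op": "arm_command", "data": {
  "series": [
    [[0,-12,0,0],[0,-20,0,0],[0,-22,-1,0],[0,-22,0,0],[0,-20,-1,0],[0,-14,0,0],[0,-8,0,0],[0,0,0,0]]
  ]
}}

```text
t: 7.35
tcp_pos: [0.5735, 0.1056, 0.0304]
tool_rot: [0.014, 0.707, -0.014, 0.707]
force: [-0.5, 0.5, -0.5]
finger_gap: 0.643
```

Emit:
{"op": "arm_command", "data": {
  "series": [
    [[6,0,0,0],[5,0,0,0],[2,0,0,0],[0,0,0,0]]
  ]
}}

```text
t: 7.75
tcp_pos: [0.5732, 0.107, 0.0187]
tool_rot: [0.013, 0.707, -0.013, 0.707]
force: [-3.7, -0.6, 11.8]
finger_gap: 0.645
```

```bash
python3 - <<'E'
from h import *
from station import status,snapshot
s=status.sense();print(s["tcp_pos"],s["finger_gap"],s["force"])
t=snapshot("top")[:,:,::-1];c=snapshot("scene")[:,:,::-1]
cv2.imwrite("pics/t3.png",t);cv2.imwrite("pics/s3.png",c)
crop=lambda im,x0,y0,w,h,k:cv2.resize(im[y0:y0+h,x0:x0+w],None,fx=k,fy=k,interpolation=cv2.INTER_CUBIC)
cv2.imwrite("pics/c5.png",np.hstack([crop(t,310,170,80,120,5),crop(c,300,210,80,120,5)]))
E
```

```text
[0.57318732 0.10701077 0.01874556] 0.6448814541072453 [-3.66101159 -0.5591174  11.80539009]
```

View pics/c5.png

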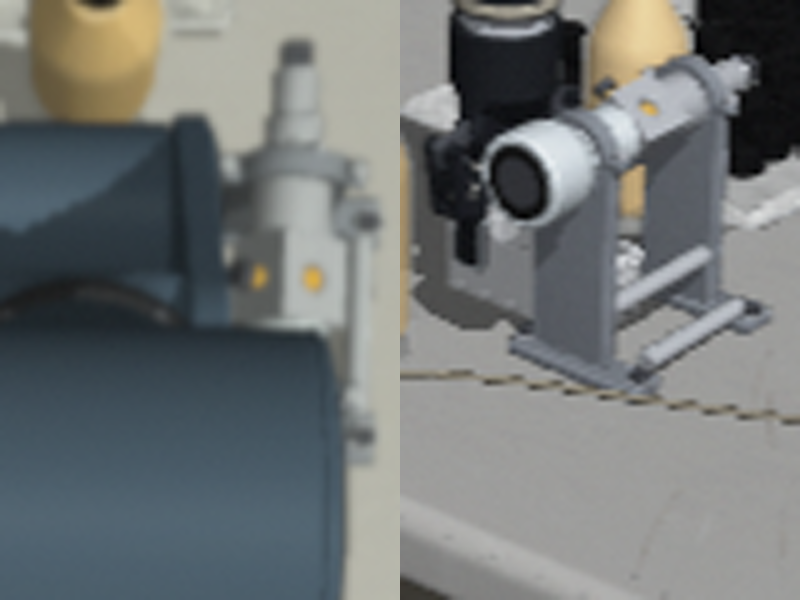

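The box stands under the spindle between the posts; the white patch is visible at (630,255) behind the post. I'll nudge it 2 mm inward, release and rise.

Emit:
{"op": "arm_command", "data": {
  "series": [
    [[-1,-2,0,0],[0,0,0,0]]
  ]
}}

```text
t: 8.05
tcp_pos: [0.5732, 0.1049, 0.0188]
tool_rot: [0.014, 0.707, -0.013, 0.707]
force: [-1.8, 1.3, 6.2]
finger_gap: 0.642
```

Emit:
{"op": "arm_command", "data": {
  "series": [
    [[0,0,0,0],[0,0,0,0],[0,0,0,0],[-10,0,0,0],[-25,0,0,0],[-40,0,0,0],[-45,0,0,0],[-45,0,0,0],[-45,0,0,0],[-45,0,0,0]]
  ],
  "jaw": 88
}}

```text
t: 9.05
tcp_pos: [0.5724, 0.1041, 0.2759]
tool_rot: [0.014, 0.707, -0.014, 0.707]
force: [1.0, 0.1, -1.4]
finger_gap: 0.88
```

Emit:
{"op": "arm_command", "data": {
  "series": [
    [[-30,0,0,0],[-15,0,0,0],[0,-20,2,0],[0,-37,3,0],[0,-40,3,0],[0,-40,3,0],[0,-40,3,0],[0,-40,3,0],[0,-40,3,0],[0,-40,3,0]]
  ]
}}

```text
t: 10.05
tcp_pos: [0.5839, -0.195, 0.3189]
tool_rot: [0.014, 0.707, -0.014, 0.707]
force: [0.7, -0.8, 0.8]
finger_gap: 0.879
```

Emit:
{"op": "arm_command", "data": {
  "series": [
    [[0,-40,3,0.12],[0,-40,-4,0.12],[0,-36,-6,0.12],[0,-16,-6,0.12],[0,0,0,0.12],[0,0,0,0.12],[0,0,0,0.12],[0,0,0,0.12]]
  ]
}}

```text
t: 10.85
tcp_pos: [0.5476, -0.3178, 0.3188]
tool_rot: [0.34, 0.62, -0.34, 0.62]
force: [-0.1, 0.2, 0.1]
finger_gap: 0.882
```

```bash
python3 - <<'E'
from h import *
from station import status,snapshot
s=status.sense();print(s["tcp_pos"],s["finger_gap"],s["force"],s["q"].round(3))
t=snapshot("top")[:,:,::-1];c=snapshot("scene")[:,:,::-1]
cv2.imwrite("pics/t4.png",t);cv2.imwrite("pics/s4.png",c)
crop=lambda im,x0,y0,w,h,k:cv2.resize(im[y0:y0+h,x0:x0+w],None,fx=k,fy=k,interpolation=cv2.INTER_CUBIC)
cv2.imwrite("pics/c6.png",np.hstack([crop(t,310,170,80,120,5),crop(c,290,190,80,120,5)]))
c,a=plan([.590,-.3405,.11],-57.3,10)
E
```

```text
[ 0.54762439 -0.31775483  0.31875625] 0.8822678660296713 [-0.0558152   0.20053994  0.10364786] [-0.702  0.459  1.302 -0.     1.381  0.302]
jaw az -57.24 -> -57.24 end [ 0.5898 -0.3405  0.1097]
[[21,2,4,0.0],[21,3,4,0.0],[21,2,5,0.0],[20,2,4,0.0],[21,3,4,0.0],[21,2,4,0.0],[21,2,4,0.0],[21,3,5,0.0],[21,2,4,0.0],[21,2,4,0.0]]
```

View pics/c6.png

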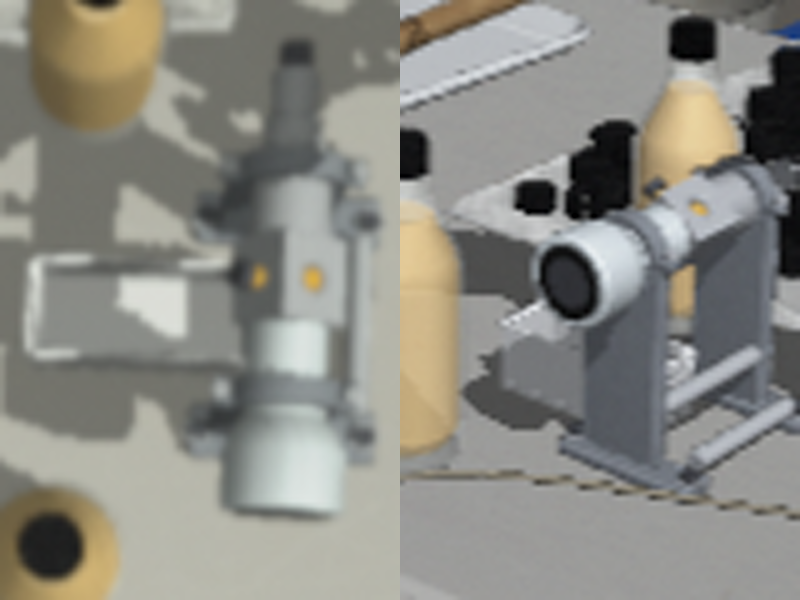

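c6 shows the box square under the spindle, its outer rim at crop x≈28 from (27,260) to (31,357), between both bottles, which are undisturbed.

Emit:
{"op": "arm_command", "data": {
  "series": [
    [[10,8,14,0],[20,9,16,0],[30,6,13,0],[35,0,0,0],[35,0,0,0],[35,0,0,0],[25,0,0,0],[15,0,0,0],[0,0,0,0]]
  ]
}}

```text
t: 11.85
tcp_pos: [0.5895, -0.3405, 0.1111]
tool_rot: [0.339, 0.623, -0.338, 0.619]
force: [-0.2, 0.6, 0.2]
finger_gap: 0.882
```

```bash
python3 - <<'E'
from h import *
from station import status,snapshot
k=lambda u,v:(310+(u+.5)/5-.5,170+(v+.5)/5-.5)
st=np.array([.5687,.0001,-np.radians(2.3)])
W=np.array([atz("top",k(*x),.048) for x in((27,262),(31,357))]);print("outer rim",W)
print(proj("top",pts(st,[[.025,.131,.048],[-.025,.131,.048],[0,-.0115,.1664],[-.118,-.031,.15],[-.118,.031,.15],[.124,0,.15],[.057,.04,.01],[-.057,.04,.01]])).round(1))
s=status.sense();print(s["tcp_pos"],s["force"])
plan([.590,-.3405,.077],-57.3,2)
E
```

```text
outer rim [[0.59770543 0.13175665 0.048     ]
 [0.54509546 0.12936815 0.048     ]]
[[315.6 221.6]
 [314.8 239.6]
 [372.1 225.3]
 [378.  273.7]
 [353.  272.6]
 [368.1 178.5]
 [348.4 214.2]
 [347.  254.2]]
[ 0.58948532 -0.34054374  0.1110698 ] [-0.19508483  0.57429039  0.15909031]
jaw az -57.16 -> -57.27 end [ 0.5895 -0.3405  0.0771]
[[17,0,0,0.001],[17,0,0,0.001]]
```

Emit:
{"op": "arm_command", "data": {
  "series": [
    [[17,0,0,0],[17,0,0,0],[0,0,0,0]]
  ]
}}

```text
t: 12.15
tcp_pos: [0.5903, -0.3412, 0.079]
tool_rot: [0.339, 0.621, -0.338, 0.62]
force: [-0.8, 0.3, 0.6]
finger_gap: 0.882
```

Emit:
{"op": "arm_command", "data": {
  "series": [
    [[0,0,0,0],[0,0,0,0],[0,0,0,0],[0,0,0,0],[0,0,0,0],[0,0,0,0],[0,0,0,0],[0,0,0,0],[0,0,0,0],[0,0,0,0]]
  ],
  "jaw": 0,
  "force": 30
}}

```text
t: 13.15
tcp_pos: [0.5911, -0.3417, 0.0804]
tool_rot: [0.339, 0.62, -0.339, 0.621]
force: [-0.7, 0.8, 5.6]
finger_gap: 0.202
```

```bash
python3 - <<'E'
from station import status
s=status.sense();print(s["tcp_pos"],s["finger_gap"],s["force"],s["ft_torque"])
E
```

```text
[ 0.59113576 -0.34174371  0.0803541 ] 0.20212262912359655 [-0.6683701   0.84154153  5.58921262] [0.19771364 0.13382631 0.03404823]
```

Emit:
{"op": "arm_command", "data": {
  "series": [
    [[-12,0,0,0],[-18,0,0,0],[-14,0,0,0],[-6,0,0,0],[0,0,0,0]]
  ],
  "force": 35
}}

```text
t: 13.65
tcp_pos: [0.5913, -0.342, 0.1306]
tool_rot: [0.339, 0.62, -0.339, 0.622]
force: [0.7, 0.3, -1.3]
finger_gap: 0.202
```

Emit:
{"op": "arm_command", "data": {
  "series": [
    [[2,-3,0,0],[0,-7,0,0],[0,-7,0,0],[1,-7,0,0],[2,-7,0,0],[2,-6,0,0],[2,-7,0,0],[3,-6,0,0],[4,-6,0,0],[0,0,0,0]]
  ]
}}

```text
t: 14.65
tcp_pos: [0.5422, -0.3726, 0.1129]
tool_rot: [0.338, 0.621, -0.339, 0.62]
force: [0.5, 2.0, 1.0]
finger_gap: 0.201
```

```bash
python3 - <<'E'
from h import *
from station import status,snapshot
s=status.sense();print(s["tcp_pos"],s["finger_gap"],s["force"],s["ft_torque"])
t=snapshot("top")[:,:,::-1];c=snapshot("scene")[:,:,::-1]
cv2.imwrite("pics/t5.png",t);cv2.imwrite("pics/s5.png",c)
crop=lambda im,x0,y0,w,h,k:cv2.resize(im[y0:y0+h,x0:x0+w],None,fx=k,fy=k,interpolation=cv2.INTER_CUBIC)
cv2.imwrite("pics/c7.png",np.hstack([crop(t,450,160,80,120,5),crop(c,410,210,80,120,5)]))
E
```

```text
[ 0.54218037 -0.37258947  0.11293534] 0.20052935723623394 [0.50179752 2.00983953 0.96485563] [ 0.52494804 -0.17324273  0.0596294 ]
```

View pics/c7.png

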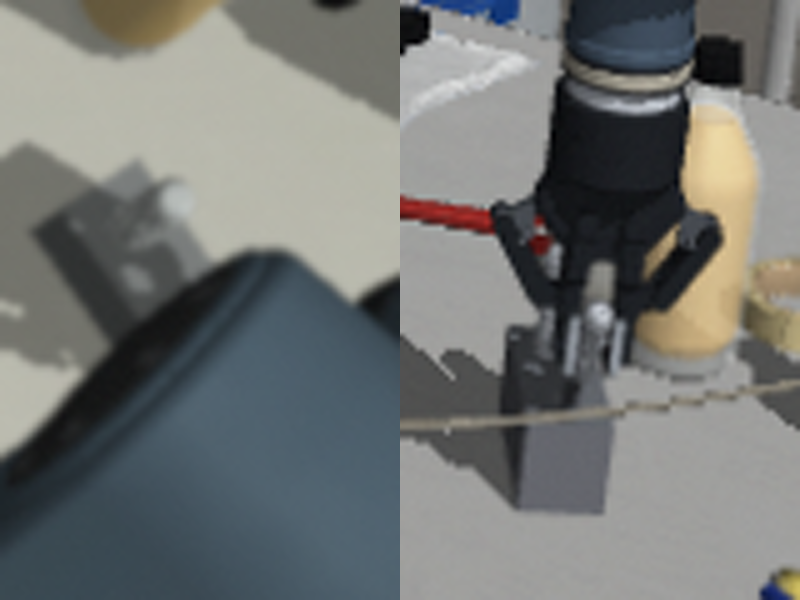

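```bash
python3 - <<'E'
from h import *
G=np.array([.5422,-.3726,.1319])
for th in(0,20,30,35,40):
    t=np.radians(th);u=np.array([-.841*np.sin(t),-.541*np.sin(t),np.cos(t)])
    print(th,proj("scene",[G+.033*u,G-.0934*u]).round(1).tolist())
E
```

```text
0 [[449.4, 267.8], [444.4, 306.3]]
20 [[449.7, 270.3], [443.4, 299.0]]
30 [[449.9, 272.0], [443.2, 294.5]]
35 [[449.9, 272.9], [443.1, 292.1]]
40 [[449.9, 273.8], [443.0, 289.6]]
```

The handle top at (450,273) matches the projection for about 35° lean. Next I'll lift out, turn and travel.

Emit:
{"op": "arm_command", "data": {
  "series": [
    [[-10,0,0,0],[-20,0,0,0],[-35,0,0,0],[-40,0,0,0],[-40,0,0,0],[-30,0,0,0],[-12,0,0,0],[0,0,0,-0.12],[0,0,0,-0.12],[0,0,0,-0.12]]
  ],
  "force": 60
}}

```text
t: 15.75
tcp_pos: [0.5429, -0.3718, 0.2992]
tool_rot: [0.22, 0.673, -0.221, 0.671]
force: [-1.2, 0.8, -2.0]
finger_gap: 0.195
```

Emit:
{"op": "arm_command", "data": {
  "series": [
    [[0,0,0,-0.12],[0,0,0,-0.12],[0,0,0,-0.12],[0,0,0,-0.12],[0,0,0,-0.12],[0,0,0,0]]
  ]
}}

```text
t: 16.35
tcp_pos: [0.543, -0.3718, 0.299]
tool_rot: [0.014, 0.708, -0.014, 0.706]
force: [0.5, 0.0, -2.1]
finger_gap: 0.196
```

```bash
cat > st.py <<'E'
from h import *
st=np.array([.5687,.0001,-np.radians(2.3)])
def tcp_for(depth,ang=35,r=.0934):
    t=np.radians(ang);tip=np.array([0,-.0115,.1664])+depth*np.array([0,.574,-.819])
    return pts(st,tip+[0,-r*np.sin(t),r*np.cos(t)-.019])[0]
E
python3 - <<'E'
from st import *
from station import status
s=status.sense();print(s["tcp_pos"],s["force"],s["finger_gap"])
g=tcp_for(-.025);print(g)
c,a=plan([g[0],g[1],s["tcp_pos"][2]],-2.3,9)
c,a=plan(g,-2.3,3,c,a)
E
```

```text
[ 0.54299337 -0.37182149  0.29902801] [ 0.45045357  0.00994597 -2.08887325] 0.195572307574367
[ 0.56551265 -0.07925806  0.2443838 ]
jaw az -2.25 -> -2.25 end [ 0.5655 -0.0795  0.299 ]
[[0,33,1,0.0],[0,32,1,0.0],[0,33,2,0.0],[0,32,1,0.0],[0,33,1,0.0],[0,32,1,0.0],[0,33,2,0.0],[0,33,1,0.0],[0,32,1,0.0]]
jaw az -2.25 -> -2.25 end [ 0.5655 -0.0795  0.244 ]
[[18,0,0,0.0],[18,0,0,0.0],[19,0,0,0.0]]
```

Emit:
{"op": "arm_command", "data": {
  "series": [
    [[0,15,0,0],[0,33,1,0],[0,40,2,0],[0,40,2,0],[0,40,2,0],[0,40,1,0],[0,40,2,0],[0,30,1,0],[0,14,0,0]]
  ]
}}

```text
t: 17.25
tcp_pos: [0.5651, -0.0768, 0.3002]
tool_rot: [0.014, 0.707, -0.013, 0.707]
force: [-0.6, -1.2, -1.7]
finger_gap: 0.194
```

Emit:
{"op": "arm_command", "data": {
  "series": [
    [[15,0,0,0],[20,0,0,0],[15,0,0,0],[5,0,0,0],[0,0,0,0],[0,0,0,0]]
  ]
}}

```text
t: 17.85
tcp_pos: [0.5665, -0.0809, 0.2459]
tool_rot: [0.014, 0.707, -0.014, 0.707]
force: [0.0, 0.9, -2.0]
finger_gap: 0.196
```

```bash
python3 - <<'E'
from st import *
from station import status,snapshot
s=status.sense();print(s["tcp_pos"],s["force"])
G=s["tcp_pos"]+[0,0,.019]
for th in(30,35,40):
    t=np.radians(th);T=G+.0934*np.array([.0393*np.sin(t),np.sin(t),-np.cos(t)]);print(th,T,proj("scene",T),proj("top",T))
print("hole",proj("scene",pts(st,[0,-.0115,.1664])),proj("top",pts(st,[0,-.0115,.1664])))
t=snapshot("top")[:,:,::-1];c=snapshot("scene")[:,:,::-1]
cv2.imwrite("pics/t6.png",t);cv2.imwrite("pics/s6.png",c)
crop=lambda im,x0,y0,w,h,k:cv2.resize(im[y0:y0+h,x0:x0+w],None,fx=k,fy=k,interpolation=cv2.INTER_CUBIC)
cv2.imwrite("pics/c8.png",np.hstack([crop(t,350,200,40,60,10),crop(c,325,190,40,60,10)]))
E
```

```text
[ 0.56645952 -0.08086626  0.24592317] [ 0.03410828  0.88250445 -2.00229815]
30 [ 0.56829483 -0.03416626  0.1840364 ] [[355.73627527 227.69278041]] [[382.21276409 224.10777747]]
35 [ 0.5685649  -0.02729422  0.18841437] [[354.03417954 225.82271302]] [[379.6240072  223.68124169]]
40 [ 0.56881895 -0.02082989  0.19337462] [[352.44749195 223.82142854]] [[377.21315027 223.21637584]]
hole [[349.53572431 230.93724992]] [[372.10098967 225.34034536]]
```

View pics/c8.png

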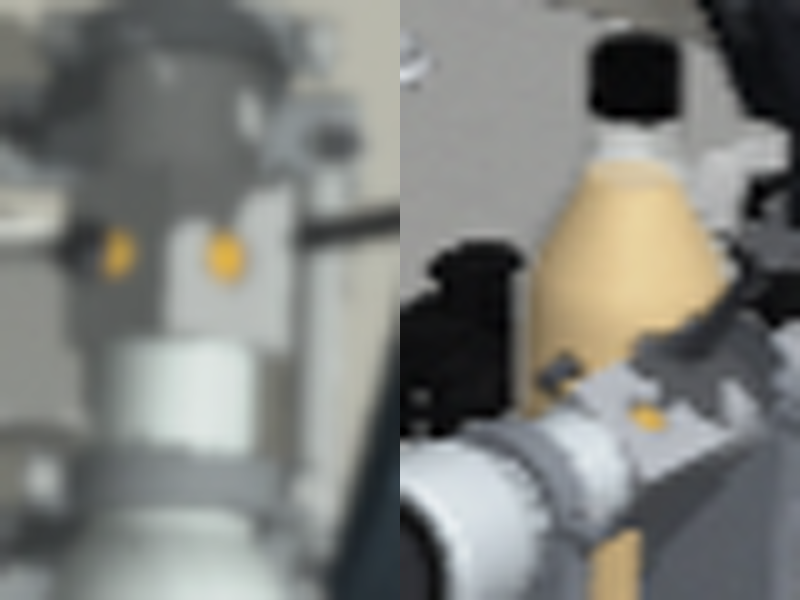

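The top crop shows the dark shank coming from the right with its tip at about (303,231), px (379.9,222.7). The brass hole mouth is at (227,258), px (372.2,225.3), exactly as predicted. The lean is about 35°, so I'll refine the sideways offset numerically.

```bash
python3 - <<'E'
from st import *
t=cv2.imread("pics/t6.png").astype(float).mean(2);t0=cv2.imread("pics/t4.png").astype(float).mean(2)
G=np.array([.56646,-.08087,.26492]);u=np.array([.0393*.574,.574,-.819])
for k in np.arange(.05,.0935,.008):print("axis",k,proj("top",G+k*u)[0].round(2))
print(t[216:232,376:392].astype(int))
for c in range(379,392):
    col=t[214:230,c];w=np.clip(120-col,0,None);print(c,w.sum().round(0),((np.arange(214,230)*w).sum()/max(w.sum(),1)).round(2))
E
```

```text
axis 0.05 [392.07 221.49]
axis 0.058 [389.72 221.9 ]
axis 0.066 [387.39 222.31]
axis 0.07400000000000001 [385.08 222.72]
axis 0.082 [382.81 223.12]
axis 0.09 [380.56 223.51]
[[121 122 122 131 135 134 134 133 135 153 172 180 181 180 180 178]
 [114 113 118 120 126 143 160 164 156 161 174 179 181 180 178 172]
 [123 130 142 129 125 148 173 178 162 158 172 179 180 179 172 158]
 [159 165 167 139 128 153 177 181 162 158 166 171 170 165 152 128]
 [182 184 176 140 123 146 168 171 157 145 140 136 128 119 107  90]
 [187 188 177 134 106 116 129 126 116 104  92  86  75  67  64  62]
 [187 186 171 123  81  75  77  73  67  61  57  54  54  59  61  61]
 [186 183 157 106  64  53  56  62  65  68  78  85  93 103 102  87]
 [186 182 156 107  75  77  91 106 109 116 135 146 150 153 146 110]
 [184 185 169 125 105 127 147 156 154 158 168 175 175 175 162 113]
 [184 188 176 138 125 152 175 179 172 174 179 181 181 176 153 102]
 [185 188 178 140 132 159 180 182 174 176 181 181 180 172 134  81]
 [186 188 177 140 134 161 180 182 171 175 180 181 179 166 121  68]
 [187 186 172 136 133 161 181 183 172 174 180 180 177 156 106  57]
 [188 186 169 134 134 162 182 186 178 178 180 181 174 145  95  50]
 [188 186 168 134 135 164 183 187 183 180 181 180 170 132  80  44]]
379 27.0 223.48
380 168.0 223.04
381 176.0 221.99
382 188.0 220.48
383 180.0 219.88
384 170.0 220.22
385 140.0 221.74
386 131.0 222.11
387 134.0 222.0
388 136.0 221.87
389 130.0 221.72
390 158.0 222.18
391 365.0 224.64
```

Emit:
{"op": "arm_command", "data": {
  "series": [
    [[7,5,-1,0],[7,5,0,0],[7,5,0,0],[4,3,0,0],[0,0,0,0]]
  ]
}}

```text
t: 18.45
tcp_pos: [0.5657, -0.0621, 0.2199]
tool_rot: [0.013, 0.707, -0.014, 0.707]
force: [1.0, -0.1, -1.2]
finger_gap: 0.197
```

Emit:
{"op": "arm_command", "data": {
  "series": [
    [[4,3,0,0],[4,3,0,0],[4,3,0,0],[0,0,0,0]]
  ]
}}

```text
t: 18.85
tcp_pos: [0.5659, -0.0537, 0.2074]
tool_rot: [0.013, 0.707, -0.014, 0.707]
force: [-0.6, -3.0, -4.0]
finger_gap: 0.195
```

```bash
cat > d.py <<'E'
from st import *
from station import status
s=status.sense();G=s["tcp_pos"]+[0,0,.019];T=G+.0934*np.array([.0393*.574,.574,-.819])
dx=T-pts(st,[0,-.0115,.1664])[0];a=np.array([.023,.574,-.819]);print(s["tcp_pos"].round(4),s["force"].round(1),s["ft_torque"].round(2),"depth",(dx@a).round(4),"perp",(dx@np.array([0,.819,.574])).round(4),"dx",dx[0].round(4))
E
python3 d.py
```

```text
[ 0.5659 -0.0537  0.2074] [-0.6 -3.  -4. ] [-0.87  0.01 -0.03] depth 0.02 perp -0.0002 dx -0.0003
```

Emit:
{"op": "arm_command", "data": {
  "series": [
    [[4,2,0,0],[4,3,0,0],[0,0,0,0],[0,0,0,0]]
  ]
}}

```text
t: 19.25
tcp_pos: [0.5653, -0.048, 0.1992]
tool_rot: [0.014, 0.708, -0.013, 0.706]
force: [-0.1, -3.4, -5.6]
finger_gap: 0.194
```

```bash
python3 d.py; python3 - <<'E'
from h import *
from station import snapshot
t=snapshot("top")[:,:,::-1];c=snapshot("scene")[:,:,::-1]
cv2.imwrite("pics/t7.png",t);cv2.imwrite("pics/s7.png",c)
crop=lambda im,x0,y0,w,h,k:cv2.resize(im[y0:y0+h,x0:x0+w],None,fx=k,fy=k,interpolation=cv2.INTER_CUBIC)
cv2.imwrite("pics/c9.png",np.hstack([crop(t,305,195,80,60,5),crop(c,310,200,80,60,5)]))
for n in("t7","s7"):
    im=cv2.imread(f"pics/{n}.png");hsv=cv2.cvtColor(im,cv2.COLOR_BGR2HSV)
    m=cv2.inRange(hsv,(10,130,110),(30,255,255));x0,y0,x1,y1=(305,200,380,250) if n[0]=="t" else (310,200,400,270)
    k,l,s,ce=cv2.connectedComponentsWithStats(m[y0:y1,x0:x1]);print(n,[(s[i].tolist(),(ce[i]+[x0,y0]).round(1)) for i in range(1,k)])
E
```

```text
[ 0.5653 -0.048   0.1992] [-0.1 -3.4 -5.6] [-0.84  0.07 -0.01] depth 0.03 perp -0.0002 dx -0.0009
t7 [([48, 32, 3, 4, 10], array([354. , 233.5]))]
s7 []
```

View pics/c9.png

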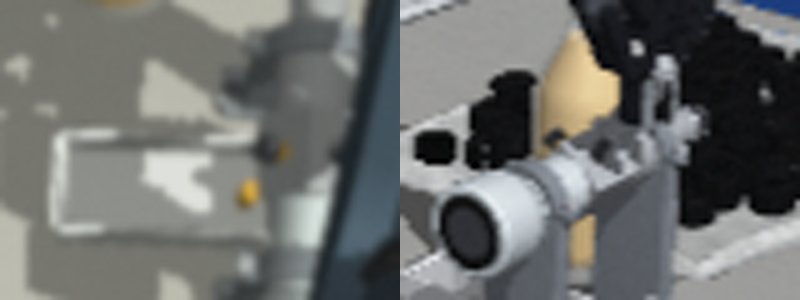

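The pin lies in the box at crop (248,192), top px (354,233.5). Next I'll withdraw along the hole axis and measure the lean again.

Emit:
{"op": "arm_command", "data": {
  "series": [
    [[-4,-3,0,0],[-7,-5,0,0],[-7,-5,0,0],[-7,-5,0,0],[-7,-5,0,0],[-7,-5,0,0],[-7,-5,0,0],[-4,-3,0,0],[0,0,0,0],[0,0,0,0]]
  ]
}}

```text
t: 20.35
tcp_pos: [0.5647, -0.0843, 0.2502]
tool_rot: [0.014, 0.707, -0.014, 0.707]
force: [-0.5, -0.6, -2.0]
finger_gap: 0.198
```

```bash
python3 d.py; python3 - <<'E'
from st import *
from station import snapshot,status
s=status.sense();G=s["tcp_pos"]+[0,0,.019]
im=snapshot("top")[:,:,::-1];cv2.imwrite("pics/t8.png",im);t=im.astype(float).mean(2)
for th in(30,35,40):
    a=np.radians(th);print(th,[proj("top",G+k*np.array([.0393*np.sin(a),np.sin(a),-np.cos(a)]))[0].round(1).tolist() for k in(.06,.0934)])
print(t[216:230,374:394].astype(int))
E
```

```text
[ 0.5647 -0.0843  0.2502] [-0.5 -0.6 -2. ] [ 0.01 -0.    0.  ] depth -0.0327 perp -0.0008 dx -0.0014
30 [[392.6, 222.7], [383.9, 224.5]]
35 [[390.9, 222.4], [381.3, 224.1]]
40 [[389.3, 222.1], [378.9, 223.6]]
[[ 98 104 122 123 122 131 134 133 134 132 135 154 172 180 180 180 179 179
  180 179]
 [101 105 113 113 117 120 127 143 159 163 156 161 173 180 181 180 179 180
  180 173]
 [106 115 122 129 142 129 124 148 172 177 162 159 172 180 181 180 178 179
  176 160]
 [125 149 160 165 167 139 129 152 177 181 164 162 173 179 179 174 171 170
  164 141]
 [149 174 182 184 176 140 129 154 177 180 165 164 167 170 165 149 138 134
  124 106]
 [164 183 186 187 177 138 125 148 164 159 140 133 129 125 119 101  89  84
   77  76]
 [172 184 187 189 177 137 117 122 123 112  93  84  78  71  66  58  55  53
   57  63]
 [167 182 187 188 178 135  99  85  74  63  58  54  52  53  59  63  71  81
   89  83]
 [151 176 186 188 177 135  98  81  70  67  72  82  88  95 104 111 124 140
  142 120]
 [140 170 185 188 178 138 114 116 115 115 121 137 146 150 154 157 163 170
  164 128]
 [138 169 183 188 177 140 127 145 158 161 158 167 174 176 177 177 178 179
  165 118]
 [149 176 185 188 178 140 132 158 177 179 171 174 180 181 181 181 181 176
  154 102]
 [168 182 187 188 176 140 133 161 181 182 170 174 180 181 181 181 180 172
  135  83]
 [181 186 187 187 172 136 134 161 181 183 172 174 179 180 181 180 179 166
  122  69]]
```

Emit:
{"op": "arm_command", "data": {
  "series": [
    [[-15,0,0,0],[-25,-10,0,0],[-10,-25,0,0],[0,-40,-1,0],[0,-40,-1,0],[0,-40,-2,0],[0,-40,-1,0],[0,-40,-2,0],[0,-35,-1,0],[0,-16,-1,0]]
  ]
}}

```text
t: 21.4
tcp_pos: [0.5441, -0.3729, 0.2993]
tool_rot: [0.015, 0.707, -0.015, 0.707]
force: [0.8, -0.4, -1.7]
finger_gap: 0.195
```

Emit:
{"op": "arm_command", "data": {
  "series": [
    [[0,0,0,0.12],[0,0,0,0.12],[0,0,0,0.12],[0,0,0,0.12],[0,0,0,0.12],[0,0,0,0.12],[0,0,0,0.12],[0,0,0,0.12],[0,0,0,0]]
  ]
}}

```text
t: 22.3
tcp_pos: [0.5448, -0.3685, 0.2998]
tool_rot: [0.339, 0.622, -0.338, 0.62]
force: [-0.5, 0.4, -1.1]
finger_gap: 0.196
```

```bash
python3 - <<'E'
from h import *
from station import status
s=status.sense();print(s["tcp_pos"],s["force"])
c,a=plan([.5449,-.3700,.145],-57.3,7)
im=cv2.imread("pics/t7.png");print(atz("top",(354,233.5),.009))
E
```

```text
[ 0.5448069  -0.36852698  0.29975196] [-0.46970068  0.41515677 -1.1027007 ]
jaw az -57.17 -> -57.17 end [ 0.5445 -0.3699  0.1448]
[[22,0,0,0.0],[22,0,0,0.0],[22,0,1,0.0],[22,0,0,0.0],[23,-1,0,0.0],[22,0,0,0.0],[22,0,0,0.0]]
[0.57208869 0.02221303 0.009     ]
```

Emit:
{"op": "arm_command", "data": {
  "series": [
    [[15,0,0,0],[30,0,0,0],[40,0,0,0],[40,-1,0,0],[25,0,0,0],[12,0,0,0],[5,0,0,0],[0,0,0,0]]
  ]
}}

```text
t: 23.1
tcp_pos: [0.5443, -0.3705, 0.1336]
tool_rot: [0.338, 0.621, -0.338, 0.621]
force: [-0.1, -0.5, -1.6]
finger_gap: 0.192
```

Emit:
{"op": "arm_command", "data": {
  "series": [
    [[5,0,0,0],[5,0,0,0],[5,0,0,0],[0,0,0,0]]
  ]
}}

```text
t: 23.5
tcp_pos: [0.5435, -0.3701, 0.1179]
tool_rot: [0.339, 0.621, -0.339, 0.62]
force: [-0.2, 0.6, -1.6]
finger_gap: 0.197
```

```bash
python3 - <<'E'
from h import *
from station import status,snapshot
s=status.sense();print(s["tcp_pos"],s["force"],s["ft_torque"])
c,a=plan([.5449,-.3700,s["tcp_pos"][2]],-57.3,1)
E
```

```text
[ 0.54353311 -0.37007777  0.11785597] [-0.2296663   0.61816621 -1.63018925] [ 0.00584555  0.05749305 -0.02869476]
jaw az -57.23 -> -57.29 end [ 0.5449 -0.3704  0.1179]
[[0,1,1,0.001]]
```

Emit:
{"op": "arm_command", "data": {
  "series": [
    [[3,1,0,0],[3,0,0,0],[0,0,0,0]]
  ]
}}

```text
t: 23.8
tcp_pos: [0.5445, -0.3696, 0.1118]
tool_rot: [0.339, 0.621, -0.339, 0.62]
force: [-0.3, 0.0, -1.7]
finger_gap: 0.195
```

No contact, so the tip is in the hole. Next, straighten the punch.

Emit:
{"op": "arm_command", "data": {
  "series": [
    [[0,5,0,0],[-4,6,0,0],[-3,7,0,0],[-2,7,0,0],[-2,7,0,0],[-2,7,0,0],[-1,7,0,0],[0,7,0,0],[0,6,0,0],[0,2,0,0]]
  ],
  "force": 35
}}

```text
t: 24.8
tcp_pos: [0.5947, -0.3374, 0.1266]
tool_rot: [0.337, 0.622, -0.339, 0.62]
force: [-7.1, -3.1, 2.2]
finger_gap: 0.192
```

```bash
python3 - <<'E'
from h import *
from station import status,snapshot
s=status.sense();print(s["tcp_pos"],s["force"],s["ft_torque"])
E
```

```text
[ 0.5947145  -0.33741008  0.1266278 ] [-7.05769922 -3.07026731  2.23807322] [-0.82909819  1.53936587 -0.00529819]
```

Emit:
{"op": "arm_command", "data": {
  "series": [
    [[0,-4,0,0],[3,-2,0,0],[5,0,0,0],[5,0,0,0],[5,0,0,0],[0,0,0,0]]
  ]
}}

```text
t: 25.4
tcp_pos: [0.5905, -0.3395, 0.1069]
tool_rot: [0.339, 0.622, -0.338, 0.62]
force: [-0.3, 0.1, -1.9]
finger_gap: 0.199
```

```bash
python3 - <<'E'
from h import *
from station import status,snapshot
s=status.sense();print(s["tcp_pos"],s["force"],s["ft_torque"])
E
```

```text
[ 0.59050273 -0.33945227  0.10690735] [-0.25769753  0.14888991 -1.89104977] [ 0.00915063 -0.04357482  0.01964844]
```

Emit:
{"op": "arm_command", "data": {
  "series": [
    [[8,0,1,0],[8,0,0,0],[8,0,0,0],[2,0,0,0],[0,0,0,0]]
  ]
}}

```text
t: 25.9
tcp_pos: [0.5911, -0.3406, 0.0814]
tool_rot: [0.339, 0.621, -0.339, 0.62]
force: [-1.3, 0.7, -1.0]
finger_gap: 0.193
```

```bash
python3 - <<'E'
from h import *
from station import status,snapshot
s=status.sense();print(s["tcp_pos"],s["force"],s["ft_torque"])
E
```

```text
[ 0.59112098 -0.3406436   0.08141612] [-1.26228394  0.70708163 -1.04180413] [-0.0277013   0.02771718 -0.05326438]
```

Emit:
{"op": "arm_command", "data": {
  "series": [
    [[0,0,0,0],[0,0,0,0],[0,0,0,0],[0,0,0,0],[-10,0,0,0],[-25,0,0,0],[-40,0,0,0],[-45,0,0,0],[-45,0,0,0],[-35,0,0,0]]
  ],
  "jaw": 88
}}

```text
t: 26.9
tcp_pos: [0.5921, -0.3413, 0.2867]
tool_rot: [0.338, 0.619, -0.339, 0.622]
force: [0.7, -0.7, 0.0]
finger_gap: 0.881
```

Emit:
{"op": "arm_command", "data": {
  "series": [
    [[-15,0,0,-0.12],[0,0,0,-0.12],[0,0,0,-0.12],[0,0,0,-0.12],[0,0,0,-0.12],[0,0,0,-0.12],[0,0,0,-0.12],[0,0,0,-0.12]]
  ]
}}

```text
t: 27.7
tcp_pos: [0.5915, -0.3408, 0.2983]
tool_rot: [0.012, 0.707, -0.012, 0.707]
force: [-0.3, -0.3, -0.2]
finger_gap: 0.881
```

Emit:
{"op": "arm_command", "data": {
  "series": [
    [[0,20,-1,0],[0,40,-3,0],[0,45,-3,0],[0,45,-4,0],[0,45,-3,0],[0,45,-4,0],[0,45,-3,0],[0,45,-4,0],[0,45,-3,0],[0,40,-3,0]]
  ]
}}

```text
t: 28.7
tcp_pos: [0.5753, 0.0783, 0.2981]
tool_rot: [0.015, 0.707, -0.014, 0.707]
force: [1.2, -0.1, -0.0]
finger_gap: 0.878
```

```bash
python3 - <<'E'
from h import *
from station import status,snapshot
s=status.sense();print(s["tcp_pos"],s["force"],s["q"].round(2))
c,a=plan([.5728,.1045,s["tcp_pos"][2]],-2.2,1);
c,a=plan([.5728,.1045,.03],-2.2,1,c,a);
im=snapshot("top")[:,:,::-1];cv2.imwrite("pics/t9.png",im)
a=cv2.imread("pics/top0.png")
for x,y in((499,220),(485,199)):
    tp=a[y-5:y+6,x-5:x+6];r=cv2.matchTemplate(im[y-15:y+16,x-15:x+16],tp,cv2.TM_CCOEFF_NORMED);_,v,_,l=cv2.minMaxLoc(r);print((x,y),v,np.array(l)-10)
E
```

```text
[0.57530489 0.0783225  0.29811269] [ 1.18263847 -0.11043422 -0.04465638] [-0.06  0.4   1.46  0.    1.28 -0.02]
jaw az -2.31 -> -2.20 end [0.5724 0.1045 0.2981]
[[0,26,-4,-0.002]]
jaw az -2.20 -> -2.20 end [0.5724 0.1045 0.0301]
[[268,0,0,0.0]]
(499, 220) 0.9940668344497681 [0 0]
(485, 199) 0.9997011423110962 [0 0]
```

The slim punch is back exactly where it began (template match 0.994 at zero shift), and the thick punch is unmoved. Now the box.

Emit:
{"op": "arm_command", "data": {
  "series": [
    [[10,13,-1,0],[30,13,-2,0],[40,0,0,0],[45,0,0,0],[45,0,0,0],[45,0,0,0],[35,0,0,0],[20,0,0,0],[8,0,0,0],[0,0,0,0]]
  ]
}}

```text
t: 29.75
tcp_pos: [0.5738, 0.1009, 0.0183]
tool_rot: [0.014, 0.708, -0.014, 0.706]
force: [0.3, 0.1, -0.9]
finger_gap: 0.877
```

Emit:
{"op": "arm_command", "data": {
  "series": [
    [[2,0,0,0],[0,0,0,0],[0,0,0,0],[0,0,0,0],[0,0,0,0],[0,0,0,0],[0,0,0,0]]
  ],
  "jaw": 0,
  "force": 60
}}

```text
t: 30.45
tcp_pos: [0.5758, 0.1011, 0.0187]
tool_rot: [0.014, 0.706, -0.014, 0.708]
force: [0.0, 0.4, 6.0]
finger_gap: 0.645
```

Emit:
{"op": "arm_command", "data": {
  "series": [
    [[-6,0,0,0],[-5,0,0,0],[0,8,0,0],[0,18,0,0],[0,24,0,0],[0,26,0,0],[0,26,0,0],[0,24,0,0],[0,16,0,0],[0,8,0,0]]
  ]
}}

```text
t: 31.45
tcp_pos: [0.5802, 0.2527, 0.028]
tool_rot: [0.013, 0.707, -0.013, 0.707]
force: [0.1, -0.5, -1.6]
finger_gap: 0.645
```

Emit:
{"op": "arm_command", "data": {
  "series": [
    [[0,14,0,0],[0,8,0,0],[0,0,0,0],[5,0,0,0],[5,0,0,0],[1,0,0,0],[0,0,0,0]]
  ]
}}

```text
t: 32.15
tcp_pos: [0.5814, 0.2722, 0.0186]
tool_rot: [0.014, 0.707, -0.014, 0.707]
force: [-1.4, -0.6, 8.3]
finger_gap: 0.639
```

```bash
python3 - <<'E'
from h import *
from station import status
s=status.sense();print(s["tcp_pos"],s["force"],s["ft_torque"])
E
```

```text
[0.58139367 0.27221734 0.01862537] [-1.39507644 -0.60360992  8.26992371] [-0.05829899  0.60625126 -0.19335774]
```

Emit:
{"op": "arm_command", "data": {
  "series": [
    [[-1,0,0,0],[0,0,0,0],[0,0,0,0],[0,0,0,0],[-10,0,0,0],[-25,0,0,0],[-40,0,0,0],[-45,0,0,0],[-45,0,0,0],[-45,0,0,0]]
  ],
  "jaw": 88
}}

```text
t: 33.15
tcp_pos: [0.5811, 0.2729, 0.2308]
tool_rot: [0.014, 0.707, -0.014, 0.707]
force: [0.9, 0.9, -0.9]
finger_gap: 0.881
```

Emit:
{"op": "arm_command", "data": {
  "series": [
    [[-45,0,0,0],[-25,-15,0,0],[0,-40,0,0],[0,-45,0,0],[0,-45,0,0],[0,-45,0,0],[0,-45,0,0],[0,-45,0,0],[0,-40,0,0],[0,-20,0,0]]
  ]
}}

```text
t: 34.15
tcp_pos: [0.5678, -0.0702, 0.299]
tool_rot: [0.014, 0.707, -0.015, 0.707]
force: [-0.2, 0.8, -0.3]
finger_gap: 0.877
```

```bash
python3 - <<'E'
from h import *
from station import status,snapshot
s=status.sense();print(s["tcp_pos"])
t=snapshot("top")[:,:,::-1];c=snapshot("scene")[:,:,::-1]
cv2.imwrite("pics/t10.png",t);cv2.imwrite("pics/s10.png",c)
crop=lambda im,x0,y0,w,h,k:cv2.resize(im[y0:y0+h,x0:x0+w],None,fx=k,fy=k,interpolation=cv2.INTER_CUBIC)
cv2.imwrite("pics/c10.png",crop(t,200,205,100,75,8))
E
```

```text
[ 0.56781862 -0.07016111  0.29900967]
```

View pics/c10.png

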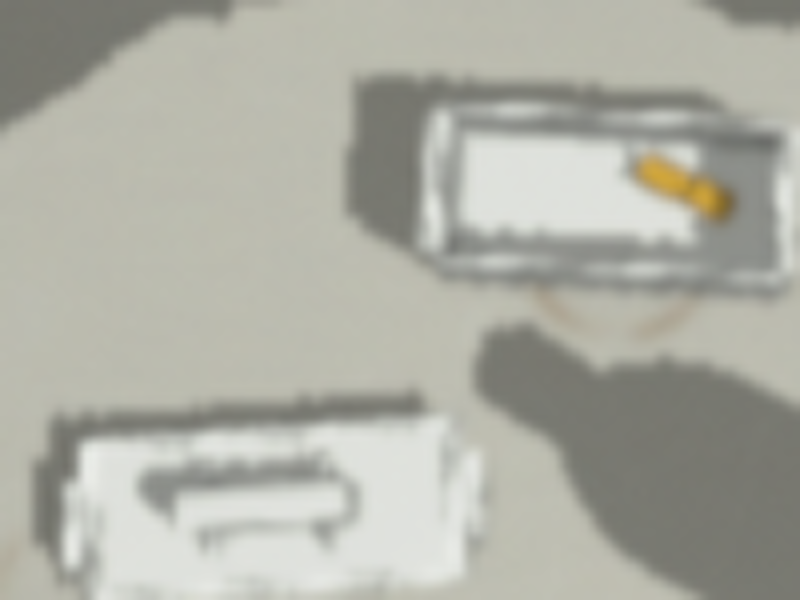

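The pin is in the box. Box rim corners are about (432,103), (797,128), (790,292), (425,262) in this crop. Lid plate corners are about (80,437), (447,415), (465,578), (97,597), and the rib top spans u 175–353, v≈503.

```bash
python3 - <<'E'
from h import *
k=lambda u,v:(200+(u+.5)/8-.5,205+(v+.5)/8-.5)
def rect(P,z):
    W=np.array([atz("top",k(*p),z) for p in P]);d=W[0]+W[3]-W[1]-W[2];e=W[0]+W[1]-W[2]-W[3]
    print(W.mean(0).round(4),"len az",np.degrees(np.arctan2(d[1],d[0])).round(2),"wid az",np.degrees(np.arctan2(e[1],e[0])).round(2),"L",np.linalg.norm(d).round(4)/2,"W",np.linalg.norm(e).round(4)/2)
rect([(432,103),(797,128),(790,292),(425,262)],.048)
rect([(80,437),(447,415),(465,578),(97,597)],.027)
print("rib",[atz("top",k(*p),.053) for p in((175,505),(353,501),(264,503))])
# subpixel box and lid outlines
im=cv2.imread("pics/t10.png");g=im.astype(float).mean(2)
print("lid row profile",g[267:275,205:265].mean(0).round(0).astype(int).tolist())
print("tub row profile",g[225:231,250:303].mean(0).round(0).astype(int).tolist())
m=((g>205)).astype(np.uint8)
for n,(x0,y0,x1,y1) in {"lid":(205,252,264,285),"tub":(250,212,302,245)}.items():
    c=np.argwhere(m[y0:y1,x0:x1])[:,::-1].astype(np.float32)+[x0,y0];r=cv2.minAreaRect(c.astype(np.float32));b=cv2.boxPoints(r)
    W=np.array([atz("top",p,.027 if n=="lid" else .048) for p in b]);print(n,r,W.mean(0).round(4))
E
```

```text
[0.5778 0.2386 0.048 ] len az 85.77 wid az -1.5 L 0.1253 W 0.056
[0.473  0.3549 0.027 ] len az 93.31 wid az 7.92 L 0.12595 W 0.05595
rib [array([0.47137245, 0.38282971, 0.053     ]), array([0.47282855, 0.32309039, 0.053     ]), array([0.47209933, 0.35296974, 0.053     ])]
lid row profile [129, 120, 144, 201, 214, 195, 197, 203, 217, 222, 222, 222, 218, 211, 203, 198, 197, 215, 218, 212, 201, 206, 205, 209, 212, 214, 214, 214, 215, 216, 217, 217, 218, 215, 205, 196, 200, 207, 202, 205, 218, 222, 223, 223, 223, 223, 223, 223, 223, 222, 220, 226, 222, 197, 191, 183, 182, 185, 186, 186]
tub row profile [117, 118, 146, 197, 192, 164, 156, 178, 210, 221, 222, 222, 222, 222, 222, 222, 222, 222, 222, 222, 222, 222, 222, 222, 222, 222, 221, 213, 198, 183, 174, 168, 163, 159, 157, 154, 149, 144, 137, 126, 121, 125, 135, 140, 140, 141, 158, 199, 210, 202, 190, 184, 183]
lid ((233.571044921875, 268.5182800292969), (20.137096405029297, 51.78110885620117), 86.00909423828125) [0.4714 0.3549 0.027 ]
tub ((275.8672790527344, 227.9911651611328), (45.36595916748047, 15.033293724060059), 3.814074993133545) [0.5808 0.2388 0.048 ]
```

```bash
python3 - <<'E'
from h import *
c,a=plan([.4725,.3542,.299],3.0,11)
E
```

```text
jaw az -2.48 -> 3.20 end [0.4723 0.3542 0.2989]
[[0,38,-10,-0.009],[0,38,-10,-0.009],[0,39,-10,-0.009],[0,38,-9,-0.009],[0,39,-9,-0.009],[0,38,-9,-0.009],[0,39,-8,-0.009],[0,38,-8,-0.009],[0,39,-8,-0.009],[0,39,-7,-0.009]]
[[0,39,-7,-0.009]]
```

Emit:
{"op": "arm_command", "data": {
  "series": [
    [[0,20,-6,-0.009],[0,38,-10,-0.009],[0,39,-10,-0.009],[0,38,-9,-0.009],[0,39,-9,-0.009],[0,38,-9,-0.009],[0,39,-8,-0.009],[0,38,-8,-0.009],[0,39,-8,-0.009],[0,39,-7,-0.009]]
  ],
  "jaw": 55
}}

```text
t: 35.25
tcp_pos: [0.4812, 0.3026, 0.2989]
tool_rot: [-0.018, 0.707, 0.019, 0.707]
force: [0.0, -0.2, 0.7]
finger_gap: 0.546
```

Emit:
{"op": "arm_command", "data": {
  "series": [
    [[0,39,-7,-0.006],[10,18,-3,0],[30,0,0,0],[45,0,0,0],[45,0,0,0],[45,0,0,0],[15,0,0,0],[5,0,0,0],[0,0,0,0]]
  ]
}}

```text
t: 36.15
tcp_pos: [0.4694, 0.3571, 0.1033]
tool_rot: [-0.02, 0.707, 0.02, 0.707]
force: [0.9, 0.2, 0.0]
finger_gap: 0.556
```

```bash
python3 - <<'E'
from h import *
c,a=plan([.4725,.3542,.031],3.0,3)
E
```

```text
jaw az 3.32 -> 2.97 end [0.4725 0.3543 0.0313]
[[24,-1,1,0.002],[24,-1,1,0.002],[24,-1,1,0.002]]
```

Emit:
{"op": "arm_command", "data": {
  "series": [
    [[24,-1,1,0],[24,-1,1,0],[16,-1,1,0],[8,0,0,0],[0,0,0,0]]
  ]
}}

```text
t: 36.65
tcp_pos: [0.4734, 0.354, 0.0318]
tool_rot: [-0.02, 0.707, 0.02, 0.707]
force: [0.2, 0.3, -0.0]
finger_gap: 0.548
```

Emit:
{"op": "arm_command", "data": {
  "series": [
    [[0,0,0,0],[0,0,0,0],[0,0,0,0],[0,0,0,0],[0,0,0,0],[0,0,0,0],[0,0,0,0],[0,0,0,0]]
  ],
  "jaw": 0,
  "force": 40
}}

```text
t: 37.45
tcp_pos: [0.4737, 0.354, 0.0324]
tool_rot: [-0.02, 0.706, 0.021, 0.707]
force: [-0.7, 0.0, 5.6]
finger_gap: 0.159
```

```bash
python3 - <<'E'
from h import *
from station import status
s=status.sense();print(s["tcp_pos"],s["force"],s["ft_torque"],s["finger_gap"])
c,a=plan([*s["tcp_pos"][:2],.15],3.0,1)
E
```

```text
[0.47374419 0.35404957 0.03240595] [-0.6507634   0.04910912  5.55592425] [-0.05269833  0.07436367  0.0088632 ] 0.15869696807380507
jaw az 3.27 -> 2.98 end [0.4737 0.354  0.1504]
[[-118,0,0,0.005]]
```

Emit:
{"op": "arm_command", "data": {
  "series": [
    [[-10,0,0,0],[-20,0,0,0],[-30,0,0,0],[-30,0,0,0],[-15,0,0,0],[-5,0,0,0.05],[0,0,0,0.047],[0,0,0,0]]
  ]
}}

```text
t: 38.25
tcp_pos: [0.4728, 0.3534, 0.1418]
tool_rot: [0.014, 0.707, -0.014, 0.707]
force: [-0.3, 0.9, -1.6]
finger_gap: 0.156
```

```bash
python3 - <<'E'
from h import *
from station import status
s=status.sense();print(s["tcp_pos"],s["force"],s["ft_torque"],s["finger_gap"])
c,a=plan([.5797,.2385,.14],-2.3,6)
E
```

```text
[0.47281124 0.35340647 0.14184526] [-0.30452813  0.85662281 -1.5555435 ] [ 0.02268243  0.0206735  -0.00792851] 0.15553114179876235
jaw az -2.29 -> -2.29 end [0.5793 0.2381 0.1398]
[[0,-18,19,0.0],[1,-19,18,0.0],[0,-18,19,0.0],[0,-19,18,0.0],[1,-18,19,0.0],[0,-19,18,0.0]]
```

Emit:
{"op": "arm_command", "data": {
  "series": [
    [[0,-10,10,0],[0,-20,20,0],[0,-24,24,0],[0,-24,24,0],[0,-20,20,0],[0,-12,12,0],[0,0,0,0],[0,0,0,0]]
  ]
}}

```text
t: 39.05
tcp_pos: [0.5779, 0.2391, 0.1409]
tool_rot: [0.014, 0.708, -0.014, 0.706]
force: [-0.3, 0.1, -1.6]
finger_gap: 0.153
```

```bash
python3 - <<'E'
from h import *
from station import status
s=status.sense();print(s["tcp_pos"],s["force"],s["finger_gap"])
c,a=plan([.5797,.2385,.083],-2.3,4)
E
```

```text
[0.57788146 0.23911494 0.14089538] [-0.32463868  0.09517953 -1.59428698] 0.1527797157136715
jaw az -2.33 -> -2.33 end [0.5798 0.238  0.0829]
[[14,0,0,-0.0],[15,0,1,-0.0],[14,0,0,-0.0],[15,-1,1,-0.0]]
```

Emit:
{"op": "arm_command", "data": {
  "series": [
    [[14,0,1,0],[20,-1,1,0],[15,0,0,0],[8,0,0,0],[0,0,0,0]]
  ]
}}

```text
t: 39.55
tcp_pos: [0.5789, 0.2385, 0.0824]
tool_rot: [0.014, 0.708, -0.014, 0.706]
force: [-0.1, 0.1, -0.9]
finger_gap: 0.156
```

Emit:
{"op": "arm_command", "data": {
  "series": [
    [[3,0,0,0],[3,0,0,0],[3,0,0,0],[0,0,0,0]]
  ]
}}

```text
t: 39.95
tcp_pos: [0.5805, 0.2381, 0.0753]
tool_rot: [0.014, 0.707, -0.014, 0.707]
force: [-0.7, 0.6, -0.9]
finger_gap: 0.155
```

```bash
cat > f.py <<'E'
from station import status
s=status.sense();print(s["tcp_pos"].round(4),s["force"].round(1),s["ft_torque"].round(2),s["finger_gap"].round(3))
E
python3 f.py
```

```text
Traceback (most recent call last):
  File "f.py", line 2, in <module>
    s=status.sense();print(s["tcp_pos"].round(4),s["force"].round(1),s["ft_torque"].round(2),s["finger_gap"].round(3))
                                                                                             ^^^^^^^^^^^^^^^^^^^^^
AttributeError: 'float' object has no attribute 'round'
```

Emit:
{"op": "arm_command", "data": {
  "series": [
    [[3,0,0,0],[3,0,0,0],[3,0,0,0],[0,0,0,0]]
  ]
}}

```text
t: 40.35
tcp_pos: [0.5812, 0.2382, 0.0666]
tool_rot: [0.014, 0.706, -0.014, 0.708]
force: [1.0, -0.8, -0.4]
finger_gap: 0.153
```

Emit:
{"op": "arm_command", "data": {
  "series": [
    [[3,0,0,0],[3,0,0,0],[0,0,0,0]]
  ]
}}

```text
t: 40.65
tcp_pos: [0.5806, 0.2382, 0.0598]
tool_rot: [0.014, 0.707, -0.014, 0.707]
force: [1.8, -1.1, -0.4]
finger_gap: 0.151
```

Emit:
{"op": "arm_command", "data": {
  "series": [
    [[2,0,0,0],[2,0,0,0],[0,0,0,0]]
  ]
}}

```text
t: 40.95
tcp_pos: [0.5803, 0.2382, 0.0574]
tool_rot: [0.014, 0.707, -0.014, 0.707]
force: [-2.0, -0.4, 8.5]
finger_gap: 0.156
```

Emit:
{"op": "arm_command", "data": {
  "series": [
    [[3,0,0,0],[2,0,0,0],[0,0,0,0]]
  ]
}}

```text
t: 41.25
tcp_pos: [0.5804, 0.2383, 0.0573]
tool_rot: [0.014, 0.707, -0.014, 0.707]
force: [-9.5, -3.2, 34.2]
finger_gap: 0.152
```

Emit:
{"op": "arm_command", "data": {
  "series": [
    [[-5,0,0,0],[-4,0,0,0],[0,0,0,0],[0,0,0,0]]
  ]
}}

```text
t: 41.65
tcp_pos: [0.5796, 0.238, 0.059]
tool_rot: [0.014, 0.708, -0.014, 0.706]
force: [0.1, -0.0, -2.2]
finger_gap: 0.153
```

Emit:
{"op": "arm_command", "data": {
  "series": [
    [[-2,0,0,0],[-2,0,0,0],[0,0,0,0],[0,0,0,0]]
  ]
}}

```text
t: 42.05
tcp_pos: [0.5805, 0.2382, 0.0642]
tool_rot: [0.014, 0.707, -0.014, 0.707]
force: [0.1, 0.7, -2.6]
finger_gap: 0.154
```

```bash
python3 - <<'E'
from station import status,snapshot
s=status.sense();print(s["tcp_pos"],s["force"])
import numpy as np
f=[]
for i in range(6):
    snapshot("scene");f.append(status.sense()["force"])
print(np.mean(f,0))
E
```

```text
[0.58053319 0.23820259 0.06420252] [ 0.11211788  0.73720443 -2.58534272]
[-0.06646454 -0.2851628  -3.14601117]
```

The pull test reads about 3.1 N against about 1.3 N for the lid alone, so the box hangs from the lid and both clips hold. Next, set down, press once more and release.

Emit:
{"op": "arm_command", "data": {
  "series": [
    [[3,0,0,0],[3,0,0,0],[3,0,0,0],[2,0,0,0],[0,0,0,0],[-3,0,0,0],[0,0,0,0]]
  ]
}}

```text
t: 43.05
tcp_pos: [0.581, 0.2384, 0.0574]
tool_rot: [0.014, 0.706, -0.014, 0.708]
force: [-2.5, -1.0, 6.7]
finger_gap: 0.149
```

Emit:
{"op": "arm_command", "data": {
  "series": [
    [[0,0,0,0],[0,0,0,0],[0,0,0,0],[-5,0,0,0],[-15,0,0,0],[-30,0,0,0],[-40,0,0,0],[-40,0,0,0],[-40,0,0,0],[-40,0,0,0]]
  ],
  "jaw": 55
}}

```text
t: 44.05
tcp_pos: [0.5803, 0.2382, 0.2694]
tool_rot: [0.014, 0.706, -0.014, 0.707]
force: [0.9, -0.5, 0.4]
finger_gap: 0.553
```

Emit:
{"op": "arm_command", "data": {
  "series": [
    [[-20,-20,0,0],[0,-40,0,0],[0,-45,0,0],[0,-45,0,0],[0,-45,0,0],[0,-45,0,0],[0,-40,0,0],[0,-20,0,0],[0,0,0,0]]
  ]
}}

```text
t: 44.95
tcp_pos: [0.5686, -0.0646, 0.2875]
tool_rot: [0.015, 0.706, -0.016, 0.708]
force: [-0.1, 0.3, -0.8]
finger_gap: 0.555
```

```bash
python3 - <<'E'
from h import *
from station import snapshot,status
print(status.sense()["tcp_pos"],status.sense()["force"])
im=snapshot("top")[:,:,::-1];cv2.imwrite("pics/t11.png",im);c=snapshot("scene")[:,:,::-1];cv2.imwrite("pics/s11.png",c)
a=cv2.imread("pics/top0.png");s0=cv2.imread("pics/scene1.png")
for x,y in((499,220),(485,199),(320,280),(329,178)):
    tp=a[y-5:y+6,x-5:x+6];r=cv2.matchTemplate(im[y-15:y+16,x-15:x+16],tp,cv2.TM_CCOEFF_NORMED);_,v,_,l=cv2.minMaxLoc(r);print((x,y),round(v,3),np.array(l)-10)
for x,y in((446,277),):
    tp=s0[y-8:y+9,x-6:x+7];r=cv2.matchTemplate(c[y-18:y+19,x-16:x+17],tp,cv2.TM_CCOEFF_NORMED);_,v,_,l=cv2.minMaxLoc(r);print("scene punch",round(v,3),np.array(l)-10)
g=im.astype(float).mean(2);m=(g>205).astype(np.uint8)[205:245,245:305]
k,l,s,ce=cv2.connectedComponentsWithStats(m);i=1+np.argmax(s[1:,4])
r=cv2.minAreaRect(np.argwhere(l==i)[:,::-1].astype(np.float32)+np.float32([245,205]))
print("lid",r,[atz("top",p,.052)[:2].round(4) for p in cv2.boxPoints(r)],atz("top",r[0],.052))
T=np.array([.5805,.2384,-np.radians(2.3)])
print(proj("top",pts(T,[[.029,.0655,.052],[.029,-.0655,.052],[-.029,-.0655,.052],[-.029,.0655,.052]])).round(1).tolist(),cv2.boxPoints(r).round(1).tolist())
E
```

```text
[ 0.56856978 -0.06463914  0.28752574] [-0.1438759   0.27533638 -0.79408315]
(499, 220) 0.994 [0 0]
(485, 199) 1.0 [0 0]
(320, 280) 0.997 [0 0]
(329, 178) 0.999 [0 0]
scene punch 0.946 [0 0]
lid ((276.0, 228.0), (20.0, 50.0), 90.0) [array([0.6077, 0.3069]), array([0.608 , 0.1701]), array([0.5527, 0.1696]), array([0.5524, 0.3056])] [0.58010064 0.23806892 0.052     ]
[[252.6, 216.4], [300.4, 218.4], [299.3, 239.4], [251.2, 237.4]] [[251.0, 218.0], [301.0, 218.0], [301.0, 238.0], [251.0, 238.0]]
```

```bash
python3 -c "
from station import ticket;print(ticket.sign_off())"
```

```text
the job is handed in; nothing more can be done
None
```

I handed the job in at about 45 s, with every step done; the sign-off reported no verdict.

**What I did**
- I slid the open box in from +y under the coupling, about 67 mm from the stand's origin.
- I leaned the slim punch 35° in the grip against its rack hole, since the moves can only turn the tool about its own axis. I then drove the pin out along the hole axis.
- The pin dropped into the box. I straightened the punch in its rack hole and seated it again.
- I brought the box out to about 0.24 m from the stand, pressed the lid on, and drew the arm back clear.

**Last checks**
- **Pin:** it was seen lying in the box before the lid went on.
- **Lid:** it stopped at the expected flush height, and held there at 34 N, above the suggested 5 to 10 N but under the limits. Lifted by the lid, the whole box came up (about 3.1 N against 1.3 N for the lid alone), so the clips hold. I did not see the clips directly. After release the lid measured centred at (0.580, 0.238), where the box stands.
- **Punches and bottles:** in the top view the slim punch, the thick punch and both bottles show no shift from the start. The slim punch also matches in the scene view, though less closely (0.946).

**What disagreed**
- Two vision estimates of the lid's centre differed by about 2 mm along its length. I used the middle value and it fitted without trouble.
- The first pull-test reading (2.2 N) was unclear, so I lifted a little further to settle it.

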